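# Load the honey steam chest, hook its hot hatch down and pin it shut

### The job

Stand every honey jar upright in its own cell of the wire rack in the steam chest, then hook the pole into the red ring on the raised hatch and pull the hatch down until it is fully shut; the hatch is hot, so never touch it with the gripper or arm. Then lay the pole back on the chopping board and push the red-headed pin from the left through the fork and lug on the chest's front until its head is fully home. Leave the pepper mill, the vinegar bottle and the garlic where they are.

Things in the scene. Friction and masses are not known exactly. Their poses are not given: they have to be found in the camera images.
- chest: fixed steel steam chest for warming jars, open on top, 186 (x) x 330 (y) x 122 mm high, walls 8 mm. Origin: centre of its underside; x away from the robot (to the hinge), y left, z up. Inner floor at z = 14 mm, with a wire rack of four cells in a row along y (at x = -6), 70 mm square inside; wires 5 mm thick, upper edge at z = 46 mm. One jar to a cell, standing on the floor
- hatch_lid (a joint): steel hatch, panel 192 x 338 x 14 mm, hinged at the chest's far upper edge. rad: 0 = shut, flat on the rim; 1.57 = upright; it starts leaning back at about 1.73; stop 1.95. A stiff hinge holds it above 0.9 (2 to 3 N at the ring moves it); below about 0.75 it sinks shut slowly by itself. Hot: only the pole and the pin may touch it, never the gripper or arm
- hinge_mid (a point): middle of the hatch's hinge line, which runs along chest y; at chest x = +97, y = 0, z = 126 mm; axes as the chest's
- ring (a point): centre of the red steel ring fixed to the middle of the hatch's free edge: opening 28 mm across, bar 6 mm thick; its hole runs along chest y (sideways). It turns with the hatch, 212 mm from the hinge line: at chest x = -115, z = 129 mm when shut, about 335 mm high with the hatch open. The panel's edge is 19 mm from this point
- board: fixed wooden chopping board 260 (its x) x 280 (its y) x 22 mm lying to the right of the chest; origin: centre of its underside, so its top is 22 mm above the origin. The pole and the pin start on it
- hook_pole: loose hook pole, 0.22 kg, lying level. Origin on its axis near its centre of mass; x along the pole to the hook, y to the side the hook points to, z up. Wooden handle 18 x 18 mm from x = -113 to +45 mm (axis 9 mm above its support), then steel rod 8 mm thick to x = +140, bent there at a right angle into a hook finger 8 mm thick running 34 mm along +y, its last 7 mm bent slightly back
- hook (a point): middle of the hook finger, at x = +140, y = +17, z = 0 mm of the pole; the finger runs along pole y
- lock_pin: loose headed pin, 0.08 kg, lying level on its square red knob. Origin on its axis at the seating face of the head; x along the shank to the tip. Knob 18 x 18 mm from x = -46 to -20, neck 12 mm thick to -4, flange 18 mm across from -4 to 0, steel shank 9 mm thick to x = +36, tapering to a 4 mm tip at +43 mm. Axis 9 mm above its support
- pin_tip (a point): tip of the pin's shank, 43 mm from the seating face
- fork_face (a point): centre of the hole's mouth on the left (chest +y) face of the fork on the chest's front, at chest x = -121, y = +160.5, z = 111 mm. Two upright tines 6 mm thick, 13 mm apart, 11 mm holes along chest y, standing 46 mm out of the front, heights 95 to 127 mm; the shut hatch's lug (8 mm, 12 mm hole) lines up between them. The pin goes in towards chest -y till its flange bears here
- cell0 (a point): centre of rack cell 0 on the chest's inner floor (chest x = -6, y = -112 mm, z = 14 mm); axes as the chest's
- cell1 (a point): centre of rack cell 1 on the chest's inner floor (chest x = -6, y = -38 mm, z = 14 mm); axes as the chest's
- cell2 (a point): centre of rack cell 2 on the chest's inner floor (chest x = -6, y = 38 mm, z = 14 mm); axes as the chest's
- cell3 (a point): centre of rack cell 3 on the chest's inner floor (chest x = -6, y = 112 mm, z = 14 mm); axes as the chest's
- jar_a: honey jar with gold screw cap, standing upright: glass body 60 mm across and 89 mm tall, cap 63 mm across above it, 100 mm high in all, about 0.34 kg; two to four of the jars are present, the others are absent (None). Origin: centre of its underside, z up along the jar
- jar_b: honey jar with gold screw cap, standing upright: glass body 60 mm across and 89 mm tall, cap 63 mm across above it, 100 mm high in all, about 0.34 kg; two to four of the jars are present, the others are absent (None). Origin: centre of its underside, z up along the jar
- jar_c: honey jar with gold screw cap, standing upright: glass body 60 mm across and 89 mm tall, cap 63 mm across above it, 100 mm high in all, about 0.34 kg; two to four of the jars are present, the others are absent (None). Origin: centre of its underside, z up along the jar
- jar_d: honey jar with gold screw cap, standing upright: glass body 60 mm across and 89 mm tall, cap 63 mm across above it, 100 mm high in all, about 0.34 kg; two to four of the jars are present, the others are absent (None). Origin: centre of its underside, z up along the jar
- mill: bystander: wooden pepper mill 55 mm across, 138 mm high, standing behind the jars; origin: centre of its underside
- vinegar: bystander: vinegar bottle 60 mm across, 245 mm high; origin: centre of its underside
- garlic: bystander: garlic bulb 60 mm across, 60 mm high; origin: its underside

How it is judged (in metres and radians):
On the way, in this order (a step that is already met when the one before it is completed fails the run):
1. every jar stands in a cell of the rack while the hatch is open (x of jar_a in the frame of chest between -0.019 and 0.007 m and y of jar_a in the frame of chest between -0.135 and 0.135 m and z of each of jar_a, jar_b, jar_c, jar_d in the frame of chest below 0.024 m and angle between each of jar_a, jar_b, jar_c, jar_d's own z axis and vertical below 0.12 rad and x of jar_b in the frame of chest between -0.019 and 0.007 m and y of jar_b in the frame of chest between -0.135 and 0.135 m and x of jar_c in the frame of chest between -0.019 and 0.007 m and y of jar_c in the frame of chest between -0.135 and 0.135 m and x of jar_d in the frame of chest between -0.019 and 0.007 m and y of jar_d in the frame of chest between -0.135 and 0.135 m and value of joint hatch_lid above 1.2 rad), for 0.2 s.
2. the pole's hook is in the ring of the raised hatch (distance between hook and ring below 0.024 m and value of joint hatch_lid above 1.2 rad), for 0.1 s.
3. the hatch is pulled half way down with the hook in the ring (distance between hook and ring below 0.026 m and value of joint hatch_lid below 1 rad), for 0.1 s.
4. the hatch is fully shut (value of joint hatch_lid below 0.03 rad), for 0.2 s.
At the end, for the whole second after the job is handed in: Every jar stands upright (7 degrees) on the chest floor in a rack cell; hatch shut (0.03 rad); pole lying flat and at rest on the board; pin through fork and lug from the left, head within 5 mm of the fork face, axis within 0.18 rad of the holes (x of jar_a in the frame of chest between -0.019 and 0.007 m and y of jar_a in the frame of chest between -0.135 and 0.135 m and z of each of jar_a, jar_b, jar_c, jar_d in the frame of chest below 0.024 m and angle between each of jar_a, jar_b, jar_c, jar_d's own z axis and vertical below 0.12 rad and x of jar_b in the frame of chest between -0.019 and 0.007 m and y of jar_b in the frame of chest between -0.135 and 0.135 m and x of jar_c in the frame of chest between -0.019 and 0.007 m and y of jar_c in the frame of chest between -0.135 and 0.135 m and x of jar_d in the frame of chest between -0.019 and 0.007 m and y of jar_d in the frame of chest between -0.135 and 0.135 m and value of joint hatch_lid below 0.03 rad and x of hook_pole in the frame of board between -0.135 and 0.135 m and y of hook_pole in the frame of board between -0.15 and 0.15 m and z of hook_pole in the frame of board below 0.037 m and linear speed of hook_pole below 0.02 m/s and distance between lock_pin and fork_face below 0.005 m and angle between the x axis of lock_pin and the y axis of chest, either way round below 0.18 rad and y of pin_tip in the frame of chest below 0.1345 m); the robot touches nothing.
It fails at once if the gripper or arm touches the hot hatch (contact force between any of the fingers, the arm and hatch_lid above 1.5 N).
It fails at once if a bystander is moved (distance of any of mill, vinegar, garlic from where it was at the start of the episode above 0.03 m).
Of jar_a, jar_b, jar_c, jar_d only 2 to 4 are there at a start; the rules pass over those that are not, and their reading is None.
At some moment in a run one of hook_pole, lock_pin may be knocked a few centimetres aside while the robot is not near it.
It also fails if it takes over 210 s, if anything falls off the work surface, if the arm or the gripper's body presses on something with over 40 N, if the wrist force passes 120 N, or if a joint passes its speed limit or range.

### The arm

A 6-joint arm with a two-finger parallel gripper is mounted at the origin on a cart in front of the work surface, level with it; the furniture and walls round the work are solid. World frame = base frame: x ahead of the robot, y to its left, z up, the work surface at z = 0. Lengths are in mm, angles in rad, forces in N, time in s.
With the tool pointing down it reaches from about 200 to 875 mm from the base axis. Payload 3.4 kg.
Tool frame: the origin (TCP) lies midway between the tips of the shut fingers; the grasp point (between the pads) lies 19 mm behind it; z points along the fingers, y is the line along which they close (so a half turn about z gives the same grasp; the last joint's range is limited). The gripper opens to 94 mm and grips with 3 to 60 N. Pads are 16 mm wide; open, the fingers measure 119 mm over their backs; the gripper's body (75 mm by 177 mm) begins 78 mm behind the grasp point.
Start: joints at [-1.465, 0.276, 1.505, -0, 1.361, -0.121], TCP at [129.291, -560.312, 205.493] pointing down, gripper open.
Joint ranges: [-2.89, 2.89], [-0.75, 2.08], [0.22, 2.7], [-1.18, 4.32], [0.11, 2.71], [-2.7, 2.7]. Speed limits (rad/s): [2.57, 2.57, 3.14, 3.14, 3.14, 3.14].

### API

Orientations are given as a unit quaternion [w, x, y, z].
In Python, from bench import arm gives the robot as it stands.
- The arm moves only by the tool jog_arm, never from a script. Its argument "motion" is text: rows parted by semicolons, each of 7 numbers parted by spaces: the turn, a rotation vector about the tool's x, y, z in degrees, then the shift along the tool's x, y, z in m, then the gripper's target within -1 to 1 (fully open at 1, half-way at 0, shut at -1). In form: ax ay az x y z gripper; .... A call has 1 to 10 rows; each row shifts and turns the commanded pose from where the row before left it, along the tool's axes as they then stand; what a row does not reach is not made up. A row lasts 1/8 s, in which the tool goes at most 62.5 mm and 10.7 degrees, less where a joint would pass 70% of its speed; a pose out of reach is approached as far as the arm can. A call is refused whole if a number of a shift passes 0.0625 or a number of a turn 10.7, either way. A call with a gripper value outside its range is refused whole. The fingers move at their own pace and stop on an object; "force" is the grip in N (left out, the last holds). Time passes only in rows, so rows that do not move let the fingers close. It gives the time, the measured TCP pose, the force, the opening and the grip force at its end, in the units of the state.
- arm.get_state(): the state, without advancing time (a new reading comes with each control period).
- arm.get_image(name): name is "scene" or "top"; returns a dict with "color" (384x512x3 uint8, red, green, blue), "depth" (384x512 float32, mm along the optical axis (not along the pixel's ray), 0 where there is no reading), "fx", "fy", "cx", "cy" (pixels), "R" (3x3) and "t" (3): a world point X has camera coordinates R X + t. Camera axes: x right, y down, z forward; pixel columns grow to the right and rows downward; lengths in mm; the calibration is good to about 2 mm. A picture is of the moment at which its call begins.
- arm.finish_job(): hands the job in; it is judged then, once.
The state is a dict: "time": time; "joints": joint angles; "qvel": joint speeds; "joint_efforts": joint torques, N m; "tool_pos": TCP position; "eef_rot": TCP orientation; "contact_force": force on the tool from outside, world axes, zero at the start; "moment": the same for the moment, N m; "finger_gap": finger opening in mm; "grip_force": force on a finger pad.
Only numpy, scipy, OpenCV 4.12 (cv2) and the standard library are available. Lean on these libraries where they do the work, as an engineer would, in place of code of your own. Each camera call takes 0.05 s, during which the arm holds its last target. There are 200 camera calls.

## Working session

There is one attempt and no reset: what is moved stays moved. The work goes in short steps, Python scripts to look and compute and a tool call to move; the robot and the scene stay as the last step left them, time stands still between calls to the robot, and variables do not carry over. Pictures are saved under pics/ and viewed, at most 14 in all, crops included, and the job is handed in when it is done.

Besides the shell and the picture viewer there is one more tool, called after "Emit:" by a JSON object that holds its "op" and its "data", one argument or row to a line. jog_arm: Moves the arm, as the interface text tells. Its arguments: {"type":"object","properties":{"motion":{"type":"string"},"force":{"type":"number"}},"required":["motion"]}

```bash
mkdir -p pics; ls; cat > h.py <<'E'
import numpy as np, cv2, pickle
from bench import arm
def grab(n,tag):
    im=arm.get_image(n); pickle.dump(im,open(f'pics/{tag}.pkl','wb'))
    cv2.imwrite(f'pics/{tag}.png',cv2.cvtColor(cv2.resize(im['color'],(768,576),interpolation=cv2.INTER_CUBIC),cv2.COLOR_RGB2BGR)); return im
def load(tag): return pickle.load(open(f'pics/{tag}.pkl','rb'))
def px(im,u,v,z=None):
    "pixel->world; z given: intersect plane z, else depth"
    R=np.array(im['R']);t=np.array(im['t'])
    d=np.array([(u-im['cx'])/im['fx'],(v-im['cy'])/im['fy'],1])
    if z is None:
        return R.T@(d*im['depth'][int(round(v)),int(round(u))]-t)
    c=-R.T@t; w=R.T@d; return c+w*(z-c[2])/w[2]
def proj(im,X):
    c=np.array(im['R'])@np.array(X)+np.array(im['t']); return c[0]/c[2]*im['fx']+im['cx'],c[1]/c[2]*im['fy']+im['cy']
def crop(im,u0,v0,u1,v1,name):
    c=im['color'][v0:v1,u0:u1]; s=min(800/(u1-u0),600/(v1-v0)); cv2.imwrite(f'pics/{name}.png',cv2.cvtColor(cv2.resize(c,None,fx=s,fy=s,interpolation=cv2.INTER_CUBIC),cv2.COLOR_RGB2BGR))
E
python3 -c "
from h import *
print(arm.get_state())
for n in('scene','top'):
    im=grab(n,n+'0'); print(n,im['fx'],im['fy'],im['cx'],im['cy'],np.round(im['R'],3).tolist(),np.round(im['t'],1))"
```

```text
pics
{'time': 0.0, 'joints': array([-1.46500915e+00,  2.76569128e-01,  1.50608913e+00,  9.27332904e-06,
        1.36071775e+00, -1.20999933e-01]), 'qvel': array([-0.00080996,  0.00059625, -0.00087964, -0.00039035, -0.00026785,
       -0.00075711]), 'joint_efforts': array([ 1.37461805e-05, -4.04582977e+01, -2.37231195e+01,  7.01487134e-02,
        3.42776882e-02, -1.36929370e-04]), 'tool_pos': array([ 129.22628507, -559.71540526,  204.63704554]), 'eef_rot': array([-8.91614624e-04,  9.93577551e-01,  1.13149698e-01,  1.13160803e-05]), 'contact_force': array([0.70473979, 0.65922308, 0.23102787]), 'moment': array([0.04213644, 0.00638816, 0.01179148]), 'grip_force': 0.0, 'finger_gap': 94.10332256784302}
scene 449.849815111246 449.849815111246 254.94506235943743 187.14814445497086 [[0.566, -0.824, 0.012], [-0.645, -0.452, -0.616], [0.513, 0.341, -0.788]] [-296.8  434.5 1560.4]
top 428.40774668844773 428.40774668844773 253.7724945974962 194.6199061438117 [[0.357, -0.934, 0.0], [-0.876, -0.334, -0.348], [0.325, 0.124, -0.938]] [-160.6  534.2 1284.8]
```

View pics/top0.png

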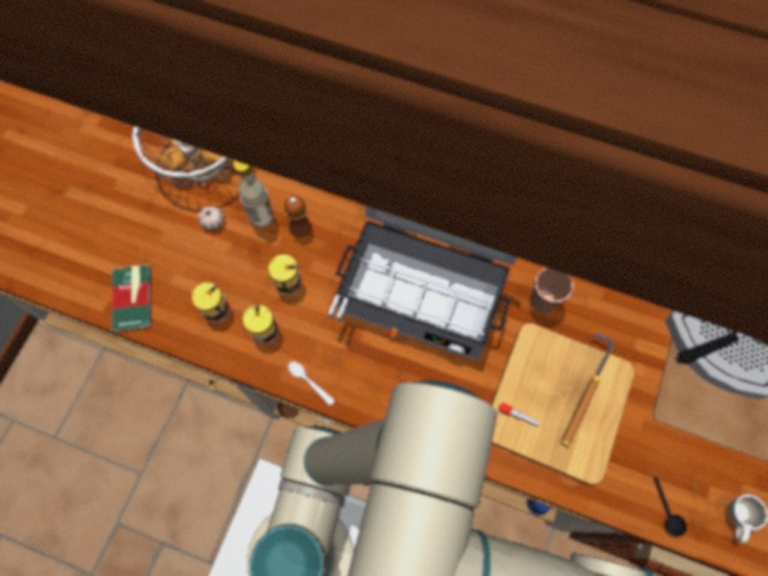

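View pics/scene0.png

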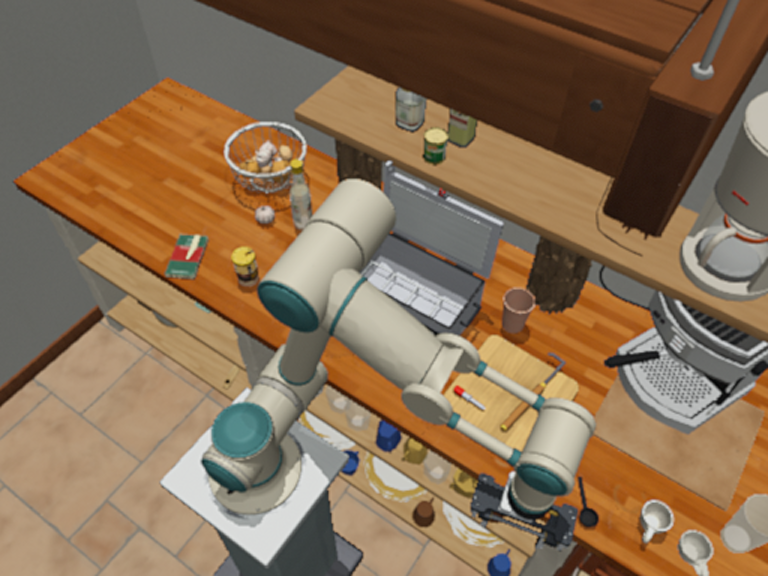

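Top view (768 px scale): three jars with caps at (283,270), (209,298) and (258,322). The chest is at centre, its corners near (370,225), (508,268), (483,357) and (340,318). On the board the pole runs from (567,443) to the hook at (600,338), and the pin head is at (505,408). Zooming in.

```bash
python3 -c "
from h import *
im=load('top0')
crop(im,125,120,345,250,'c1'); crop(im,320,210,430,292+20,'c2')
p=[]
"
```

```text
(no output)
```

View pics/c1.png

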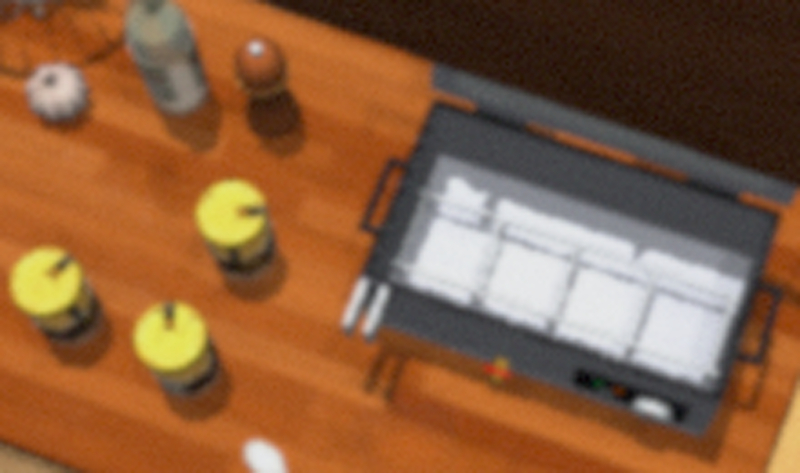

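View pics/c2.png

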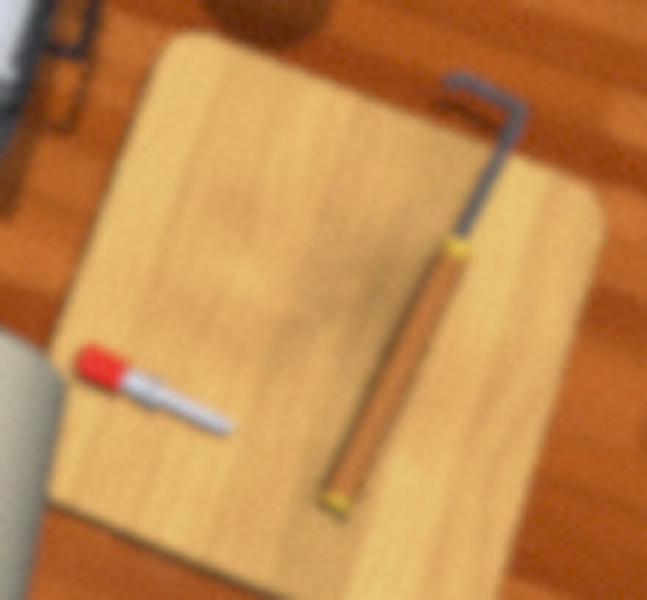

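c1 shows the chest rim, four white cells, fork tines at about (365,305), and caps at (234,215), (49,285) and (172,338). c2 shows the pin from knob (80,360) to tip (230,430), and the pole from butt (335,503) to bend (520,110), finger end (450,80), hook to its left.

```bash
python3 -c "
from h import *
im=load('top0')
R=np.array(im['R']);t=np.array(im['t']);print('cam',-R.T@t)
V,U=np.mgrid[0:384,0:512]
D=im['depth'];P=np.stack([(U-im['cx'])/im['fx']*D,(V-im['cy'])/im['fy']*D,D],-1)-t
P=P@R
np.save('pics/P.npy',P)
c1=lambda x,y:(125+x/3.636,120+y/3.636); c2=lambda x,y:(320+x/5.882,210+y/5.882)
print('table',[px(im,*c1(*q)).round() for q in[(120,200),(300,400)]])
for n,q,z in [('jar',(234,215),100),('jar',(49,285),100),('jar',(172,338),100),('mill',(257,50),138),('garlic',(55,90),40)]:
    u,v=c1(*q); print(n,px(im,u,v,z).round(1),px(im,u,v).round(1))
for n,q in [('FL',(437,103)),('FR',(778,213)),('NR',(714,434)),('tineL',(352,300)),('tineR',(376,310)),('red',(498,370))]:
    u,v=c1(*q); print(n,px(im,u,v,122).round(1),px(im,u,v).round(1))
for n,q,z in [('knob',(80,360),31),('tip',(230,428),31),('butt',(335,500),31),('ferrule',(457,245),31),('bend',(519,110),31),('fend',(450,80),31),('bFL',(175,37),22),('bFR',(600,200),22)]:
    print(n,px(im,*c2(*q),z).round(1),px(im,*c2(*q)).round(1))
m=(P[...,2]>114)&(P[...,2]<128)&(U>215)&(U<345)&(V>140)&(V<245)&(D>0)
pts=P[m][:,:2].astype(np.float32); print(len(pts)); r=cv2.minAreaRect(pts);print(r,cv2.boxPoints(r).round(1).tolist())
"
```

```text
cam [ 107.44505395 -130.6710704  1390.42603517]
table [array([538., 394.,   1.]), array([417., 154.,  -4.])]
jar [530.4 255.  100. ] [529.3 254.1 103.3]
jar [411.3 380.2 100. ] [410.4 378.7 103.7]
jar [405.3 258.5 100. ] [404.5 257.5 103.2]
mill [673.2 289.7 138. ] [675. 291. 134.]
garlic [607.9 487.5  40. ] [605.9 485.   45.5]
FL [689.  121.3 122. ] [688.2 120.9 123.8]
FR [ 695.8 -198.4  122. ] [ 695.1 -198.4  123.5]
NR [ 485.  -206.8  122. ] [ 521.7 -214.2   -1.3]
tineL [486.9 121.2 122. ] [485.2 120.1 127.6]
tineR [485.8  98.4 122. ] [483.9  97.3 128.3]
red [472.9 -18.5 122. ] [495.9 -11.4  42. ]
knob [ 427.  -280.2   31. ] [ 425.4 -279.4   37.8]
tip [ 420.7 -365.9   31. ] [ 422.7 -367.4   22.4]
butt [ 404.1 -428.3   31. ] [ 402.9 -427.1   36.5]
ferrule [ 561.1 -454.7   31. ] [ 558.9 -453.1   37.5]
bend [ 648.3 -468.1   31. ] [ 645.7 -466.5   37.6]
fend [ 651.6 -427.7   31. ] [ 649.7 -426.7   35.6]
bFL [ 624.2 -277.3   22. ] [ 626.8 -278.    15.2]
bFR [ 617.2 -524.8   22. ] [ 625.  -530.8    1. ]
918
((582.71435546875, -36.27583312988281), (234.44488525390625, 331.2298889160156), 1.0115083456039429) [[462.6000061035156, 127.19999694824219], [468.3999938964844, -203.89999389648438], [702.7999877929688, -199.8000030517578], [697.0, 131.39999389648438]]
```

```bash
python3 -c "
from h import *
from scipy.optimize import minimize
P=np.load('pics/P.npy'); V,U=np.mgrid[0:384,0:512]; im=load('top0')
X=P.reshape(-1,3); X=X[(im['depth']>0).ravel()]
# rim model fit: points z 116..127 near chest -> distance to rim band
m=(abs(X[:,0]-600)<130)&(abs(X[:,1]+36)<175)&(X[:,2]>115)&(X[:,2]<127)
Q=X[m][:,:2]
def cf(p,Q):
    c,s=np.cos(p[2]),np.sin(p[2]); d=Q-p[:2]; return d@np.array([[c,-s],[s,c]])
def cost(p):
    q=abs(cf(p,Q)); fx=abs(q[:,0]-89); fy=abs(q[:,1]-161)
    ox=np.hypot(np.maximum(fx-4,0),np.maximum(q[:,1]-165,0)); oy=np.hypot(np.maximum(fy-4,0),np.maximum(q[:,0]-93,0))
    return np.minimum(np.minimum(ox,oy),12).sum()
b=min((minimize(cost,[x,y,a],method='Nelder-Mead') for x in(595,603,610) for y in(-32,-36,-40) for a in(0.0,.02,.04)),key=lambda r:r.fun)
print(b.x,b.fun/len(Q),len(Q))
q=cf(b.x,Q); print(np.histogram(q[:,0],np.arange(-145,120,6)))
# high things
for x0 in range(450,1000,50):
    mm=(abs(X[:,0]-x0)<25)&(abs(X[:,1]+40)<150)&(X[:,2]>150); 
    if mm.sum(): print(x0,np.percentile(X[mm][:,2],[0,50,100]).round(),mm.sum())
s=load('scene0'); D=s['depth'];R=np.array(s['R']);t=np.array(s['t'])
S=(np.stack([(U-s['cx'])/s['fx']*D,(V-s['cy'])/s['fy']*D,D],-1)-t)@R
col=s['color'].astype(int); r=(col[...,0]>150)&(col[...,1]<60)&(col[...,2]<60)&(U>280)&(U<310)&(V<140)
print('ring',U[r].mean(),V[r].mean(),np.median(S[r],0))
for (u,v) in [(300,180),(250,90),(400,60),(350,100),(250,60)]: print(u,v,S[v,u].round())
"
```

```text
[ 6.02818588e+02 -3.66960023e+01  1.66331382e-02] 0.45309077483182597 838
(array([  0,   0,   2,   3,   4,   7,   8,   5,  93, 172,  28,   8,   8,
         9,   9,   7,  10,  10,   7,  11,  10,   8,  11,   8,   6,   8,
        10,  10,   6,  11,   7,   9,   5,   9,   9,   8,   9,   9, 167,
       112,   5,   0,   0,   0]), array([-145, -139, -133, -127, -121, -115, -109, -103,  -97,  -91,  -85,
        -79,  -73,  -67,  -61,  -55,  -49,  -43,  -37,  -31,  -25,  -19,
        -13,   -7,   -1,    5,   11,   17,   23,   29,   35,   41,   47,
         53,   59,   65,   71,   77,   83,   89,   95,  101,  107,  113,
        119]))
450 [1076. 1084. 1086.] 1234
700 [150. 164. 180.] 376
ring 296.0 128.0 [730.82782406 -38.20491156 323.80744401]
300 180 [ 688. -104.  108.]
250 90 [757. 188. 376.]
400 60 [ 344. -419. 1017.]
350 100 [ 919. -154.  383.]
250 60 [907. 292. 379.]
```

Emit:
{"op": "jog_arm", "data": {
  "motion": "0 0 -9.6 0 0 0 1;0 0 -9.6 0 0 0 1;0 0 -9.6 0 0 0 1;0 0 -9.6 0 0 0 1;0 0 -9.6 0 0 0 1;0 0 -9.6 0 0 0 1;0 0 -9.6 0 0 0 1;0 0 -9.6 0 0 0 1;0 0 0 0.06 0.0296 0 1;0 0 0 0.06 0.0296 0 1",
  "force": 30
}}

```text
time: 1.35
tool_pos: [185.3, -447.1, 204.6]
eef_rot: [-0.0, 0.709, 0.705, 0.001]
contact_force: [0.2, 0.1, 0.7]
finger_gap: 94.3
grip_force: 0.0
```

Emit:
{"op": "jog_arm", "data": {
  "motion": "0 0 0 0.06 0.0296 0 1;0 0 0 0.06 0.0296 0 1;0 0 0 0.06 0.0296 0 1;0 0 0 0.06 0.0296 0 1;0 0 0 0.06 0.0296 0 1;0 0 0 0.06 0.0296 0 1;0 0 0 0.06 0.0296 0 1;0 0 0 0.06 0.0296 0 1"
}}

```text
time: 2.35
tool_pos: [408.3, 1.2, 205.5]
eef_rot: [0.0, 0.708, 0.706, 0.0]
contact_force: [1.5, -0.7, 0.7]
finger_gap: 93.6
grip_force: 0.0
```

Emit:
{"op": "jog_arm", "data": {
  "motion": "0 0 0 0.042 0.02 0 1;0 0 0 0.042 0.02 0 1;0 0 0 0.042 0.02 0 1;0 0 0 0.042 0.02 0 1;0 0 0 0.042 0.02 0 1;0 0 0 0.03 0.015 0 1;0 0 0 0 0 0 1;0 0 0 0 0 0 1"
}}

```text
time: 3.35
tool_pos: [522.8, 238.0, 204.9]
eef_rot: [-0.0, 0.708, 0.706, -0.001]
contact_force: [-0.1, 0.0, 0.7]
finger_gap: 94.1
grip_force: 0.0
```

Emit:
{"op": "jog_arm", "data": {
  "motion": "0 0 0 0.017 0.007 0 1;0 0 0 0 0 0.055 1;0 0 0 0 0 0.055 1;0 0 0 0 0 0.049 1;0 0 0 0 0 0 1;0 0 0 0 0 0 -1;0 0 0 0 0 0 -1;0 0 0 0 0 0 -1;0 0 0 0 0 0 -1"
}}

```text
time: 4.47
tool_pos: [531.7, 256.1, 47.9]
eef_rot: [0.001, 0.708, 0.706, 0.001]
contact_force: [-0.7, -0.4, 4.8]
finger_gap: 62.6
grip_force: 30.0
```

Emit:
{"op": "jog_arm", "data": {
  "motion": "0 0 0 0 0 -0.05 -1;0 0 0 0 0 -0.05 -1;0 0 0 0 0 -0.055 -1;0 0 0 -0.055 0.011 0 -1;0 0 0 -0.055 0.011 0 -1;0 0 0 -0.055 0.011 0 -1;0 0 0 -0.055 0.011 0 -1;0 0 0 -0.055 0.011 0 -1;0 0 0 -0.055 0.011 0 -1;0 0 -0.6 0 0 0 -1"
}}

```text
time: 5.72
tool_pos: [595.6, -79.1, 200.2]
eef_rot: [0.0, 0.706, 0.708, -0.001]
contact_force: [0.6, 1.5, -4.1]
finger_gap: 62.7
grip_force: 30.0
```

```bash
python3 -c "
from h import *
im=grab('top','top1'); print(arm.get_state()['tool_pos'],arm.get_state()['contact_force'])"
```

```text
[594.94426452 -76.20928315 200.25784323] [ 0.03389052  1.35063232 -4.64868288]
```

View pics/top1.png

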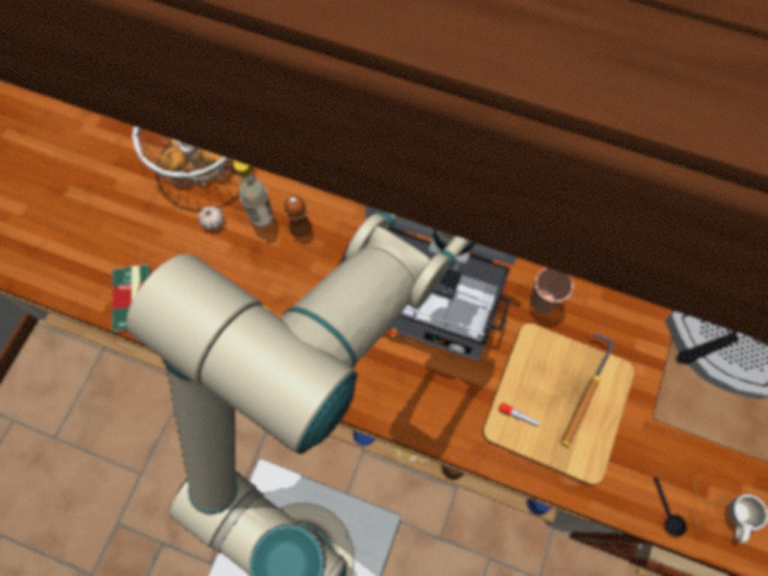

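The jar is held over the chest, the pole and pin have not moved, and the hatch is clear of the gripper. Lowering the jar.

Emit:
{"op": "jog_arm", "data": {
  "motion": "0 0 0 0.0015 0.0025 0 -1;0 0 0 0 0 0.045 -1;0 0 0 0 0 0.045 -1;0 0 0 0 0 0.03 -1;0 0 0 0 0 0.01 -1;0 0 0 0 0 0.005 -1;0 0 0 0 0 0 -1"
}}

```text
time: 6.65
tool_pos: [598.7, -72.5, 67.3]
eef_rot: [0.001, 0.705, 0.71, 0.001]
contact_force: [0.0, -0.9, -3.8]
finger_gap: 62.5
grip_force: 30.0
```

Emit:
{"op": "jog_arm", "data": {
  "motion": "0 0 0 -0.001 -0.001 0.003 -1;0 0 0 0 0 0.002 -1;0 0 0 0 0 0.002 -1;0 0 0 0 0 0 -1"
}}

```text
time: 7.15
tool_pos: [597.6, -75.7, 62.5]
eef_rot: [0.002, 0.704, 0.71, -0.0]
contact_force: [-4.1, -2.3, 10.3]
finger_gap: 62.7
grip_force: 30.0
```

Emit:
{"op": "jog_arm", "data": {
  "motion": "0 0 0 0 0 0 0.8;0 0 0 0 0 0 0.8;0 0 0 0 0 -0.03 0.8;0 0 0 0 0 -0.05 0.8;0 0 0 0 0 -0.05 1;0 0 0 0 0 -0.015 1;0 0 0 0.06 -0.0345 0 1;0 0 0 0.06 -0.0345 0 1;0 0 0 0.06 -0.0345 0 1;0 0 0 0.06 -0.0345 0 1"
}}

```text
time: 8.4
tool_pos: [469.1, 143.4, 203.1]
eef_rot: [-0.001, 0.705, 0.709, -0.001]
contact_force: [0.5, 1.1, 0.2]
finger_gap: 94.4
grip_force: 0.0
```

Emit:
{"op": "jog_arm", "data": {
  "motion": "0 0 0 0.06 -0.0345 0 1;0 0 0 0.02 -0.015 0 1;0 0 0 0 0 0 1;0 0 0 0 0 0 1"
}}

```text
time: 8.9
tool_pos: [424.6, 215.1, 203.8]
eef_rot: [0.0, 0.705, 0.709, -0.001]
contact_force: [0.5, -0.7, -0.7]
finger_gap: 93.9
grip_force: 0.0
```

```bash
python3 -c "
from h import *
im=grab('top','top2'); s=arm.get_state();print(s['tool_pos'],s['eef_rot'])
crop(im,125,120,345,250,'c3')"
```

```text
[424.84055119 214.89499187 203.88570515] [ 1.42048577e-04  7.05000524e-01  7.09206611e-01 -4.73740476e-04]
```

View pics/c3.png

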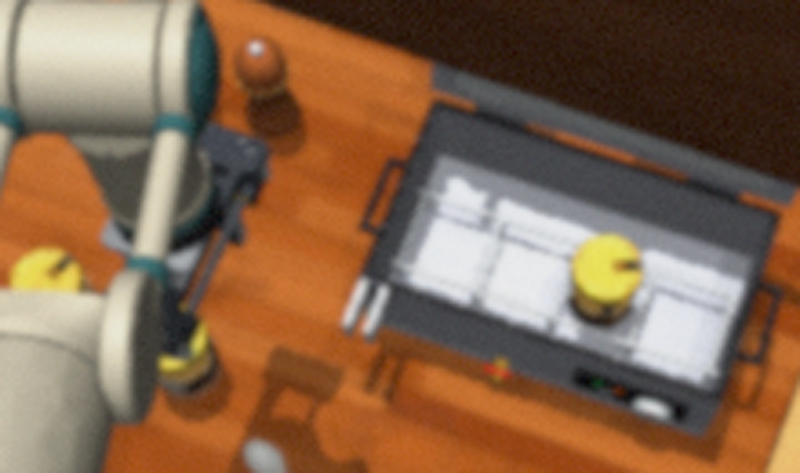

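The first jar stands in cell 1 with its cap at crop (607,270). Next is jar C.

Emit:
{"op": "jog_arm", "data": {
  "motion": "0 0 0 0.0435 -0.02 0 1;0 0 0 0 0 0.02 1;0 0 0 0 0 0.055 1;0 0 0 0 0 0.055 1;0 0 0 0 0 0.028 1;0 0 0 0 0 0 1;0 0 0 0 0 0 -1;0 0 0 0 0 0 -1;0 0 0 0 0 0 -1;0 0 0 0 0 0 -1"
}}

```text
time: 10.2
tool_pos: [405.3, 259.5, 47.5]
eef_rot: [0.001, 0.705, 0.71, 0.001]
contact_force: [1.4, -0.1, 3.7]
finger_gap: 62.4
grip_force: 30.0
```

Emit:
{"op": "jog_arm", "data": {
  "motion": "0 0 0 0 0 -0.05 -1;0 0 0 0 0 -0.05 -1;0 0 0 0 0 -0.055 -1;0 0 0 -0.05 0.038 0 -1;0 0 0 -0.05 0.038 0 -1;0 0 0 -0.05 0.038 0 -1;0 0 0 -0.05 0.038 0 -1;0 0 0 -0.05 0.038 0 -1;0 0 0 0 0 0 -1;0 0 0 0 0 0 -1"
}}

```text
time: 11.45
tool_pos: [593.5, 11.9, 200.2]
eef_rot: [-0.002, 0.705, 0.709, -0.001]
contact_force: [-0.1, -0.6, -3.7]
finger_gap: 62.4
grip_force: 30.0
```

Emit:
{"op": "jog_arm", "data": {
  "motion": "0 0 0 -0.0105 0.0025 0 -1;0 0 0 0 0 0 -1;0 0 0 0 0 0.045 -1;0 0 0 0 0 0.045 -1;0 0 0 0 0 0.03 -1;0 0 0 0 0 0.012 -1;0 0 0 0 0 0.005 -1;0 0 0 0 0 0.002 -1;0 0 0 0 0 0 -1"
}}

```text
time: 12.58
tool_pos: [598.1, 1.1, 63.5]
eef_rot: [0.001, 0.705, 0.71, 0.001]
contact_force: [-0.7, 0.2, -2.7]
finger_gap: 62.6
grip_force: 30.0
```

Emit:
{"op": "jog_arm", "data": {
  "motion": "0 0 0 0 -0.0015 0.002 -1;0 0 0 0 0 0.002 -1;0 0 0 0 0 0 -1;0 0 0 0 0 0 0.8;0 0 0 0 0 0 0.8;0 0 0 0 0 -0.03 0.8;0 0 0 0 0 -0.05 0.8;0 0 0 0 0 -0.055 1;0 0 0 0 0 -0.01 1"
}}

```text
time: 13.7
tool_pos: [598.2, 1.0, 207.7]
eef_rot: [0.003, 0.705, 0.71, 0.003]
contact_force: [0.2, -0.0, 0.0]
finger_gap: 93.8
grip_force: 0.0
```

Emit:
{"op": "jog_arm", "data": {
  "motion": "0 0 0 0.054 -0.0266 0 1;0 0 0 0.054 -0.0266 0 1;0 0 0 0.054 -0.0266 0 1;0 0 0 0.054 -0.0266 0 1;0 0 0 0.054 -0.0266 0 1;0 0 0 0.054 -0.0266 0 1;0 0 0 0.054 -0.0266 0 1;0 0 0 0 0 0 1;0 0 0 0 0 0 1"
}}

```text
time: 14.82
tool_pos: [406.6, 377.3, 202.3]
eef_rot: [0.0, 0.704, 0.71, -0.001]
contact_force: [-0.6, 0.2, 0.3]
finger_gap: 93.9
grip_force: 0.0
```

Emit:
{"op": "jog_arm", "data": {
  "motion": "0 0 0 0.0025 0.0045 0 1;0 0 0 0 0 0.018 1;0 0 0 0 0 0.055 1;0 0 0 0 0 0.055 1;0 0 0 0 0 0.028 1;0 0 0 0 0 0 1;0 0 0 0 0 0 -1;0 0 0 0 0 0 -1;0 0 0 0 0 0 -1;0 0 0 0 0 0 -1"
}}

```text
time: 16.08
tool_pos: [412.5, 380.9, 48.6]
eef_rot: [0.0, 0.705, 0.71, 0.001]
contact_force: [0.7, -0.6, 3.6]
finger_gap: 62.7
grip_force: 30.0
```

Emit:
{"op": "jog_arm", "data": {
  "motion": "0 0 0 0 0 -0.05 -1;0 0 0 0 0 -0.05 -1;0 0 0 0 0 -0.055 -1;0 0 0 -0.0508 0.0307 0 -1;0 0 0 -0.0508 0.0307 0 -1;0 0 0 -0.0508 0.0307 0 -1;0 0 0 -0.0508 0.0307 0 -1;0 0 0 -0.0508 0.0307 0 -1;0 0 0 -0.0508 0.0307 0 -1;0 0 0 0 0 0 -1"
}}

```text
time: 17.32
tool_pos: [599.3, 72.5, 201.0]
eef_rot: [0.0, 0.706, 0.708, -0.001]
contact_force: [0.3, 1.6, -3.4]
finger_gap: 62.4
grip_force: 30.0
```

Emit:
{"op": "jog_arm", "data": {
  "motion": "0 0 0 0 0 0 -1"
}}

```text
time: 17.45
tool_pos: [596.8, 77.0, 201.4]
eef_rot: [-0.001, 0.705, 0.709, -0.001]
contact_force: [-0.8, -0.0, -3.3]
finger_gap: 62.6
grip_force: 30.0
```

Emit:
{"op": "jog_arm", "data": {
  "motion": "0 0 0 -0.002 -0.002 0 -1;0 0 0 0 0 0 -1;0 0 0 0 0 0.045 -1;0 0 0 0 0 0.045 -1;0 0 0 0 0 0.03 -1;0 0 0 0 0 0.012 -1;0 0 0 0 0 0.005 -1;0 0 0 0 0 0.002 -1;0 0 0 0 0 0 -1"
}}

```text
time: 18.58
tool_pos: [596.6, 74.9, 64.5]
eef_rot: [0.001, 0.705, 0.71, 0.001]
contact_force: [-0.6, -0.2, -2.3]
finger_gap: 62.7
grip_force: 30.0
```

Emit:
{"op": "jog_arm", "data": {
  "motion": "0 0 0 0 -0.0015 0.002 -1;0 0 0 0 0 0.002 -1;0 0 0 0 0 0.001 -1;0 0 0 0 0 0 0.8;0 0 0 0 0 0 0.8;0 0 0 0 0 -0.03 0.8;0 0 0 0 0 -0.05 0.8;0 0 0 0 0 -0.06 1;0 0 0 0 -0.05 -0.05 1"
}}

```text
time: 19.7
tool_pos: [552.6, 74.5, 244.7]
eef_rot: [0.001, 0.705, 0.709, 0.001]
contact_force: [0.4, -0.1, 1.3]
finger_gap: 93.5
grip_force: 0.0
```

Emit:
{"op": "jog_arm", "data": {
  "motion": "0 0 0 -0.058 0 0 1;0 0 0 -0.058 0 0 1;0 0 0 -0.058 0 0 1;0 0 0 -0.058 0 0 1;0 0 0 -0.058 0 0 1;0 0 0 -0.058 0 0 1;0 0 0 -0.058 0 0 1;0 0 0 -0.058 0 0 1;0 0 0 -0.058 0 0 1;0 0 0 0 0 0 1"
}}

```text
time: 20.95
tool_pos: [552.8, -451.7, 240.4]
eef_rot: [-0.001, 0.706, 0.708, -0.001]
contact_force: [0.3, 0.4, 0.4]
finger_gap: 94.1
grip_force: 0.0
```

Emit:
{"op": "jog_arm", "data": {
  "motion": "0 0 10 0 0 0 1;0 0 10 0 0 0 1;0 0 10 0 0 0 1;0 0 10 0 0 0 1;0 0 10 0 0 0 1;0 0 10 0 0 0 1;0 0 10 0 0 0 1;0 0 10 0 0 0 1;0 0 10 0 0 0 1;0 0 9.7 0 0 0 1"
}}

```text
time: 22.2
tool_pos: [554.0, -445.6, 242.6]
eef_rot: [-0.001, 0.997, -0.083, -0.0]
contact_force: [-0.2, -0.1, -0.3]
finger_gap: 93.9
grip_force: 0.0
```

```bash
python3 -c "
from h import *
im=grab('top','top3'); s=arm.get_state();print(s['tool_pos'],s['eef_rot'],s['joints'])"
```

```text
[ 554.00937696 -445.71290797  242.65757021] [-5.29153956e-04  9.96382899e-01 -8.49754506e-02 -1.09510484e-04] [-7.75623770e-01  4.73955281e-01  1.10562333e+00  6.76362141e-04
  1.56285698e+00  9.65323026e-01]
```

View pics/top3.png

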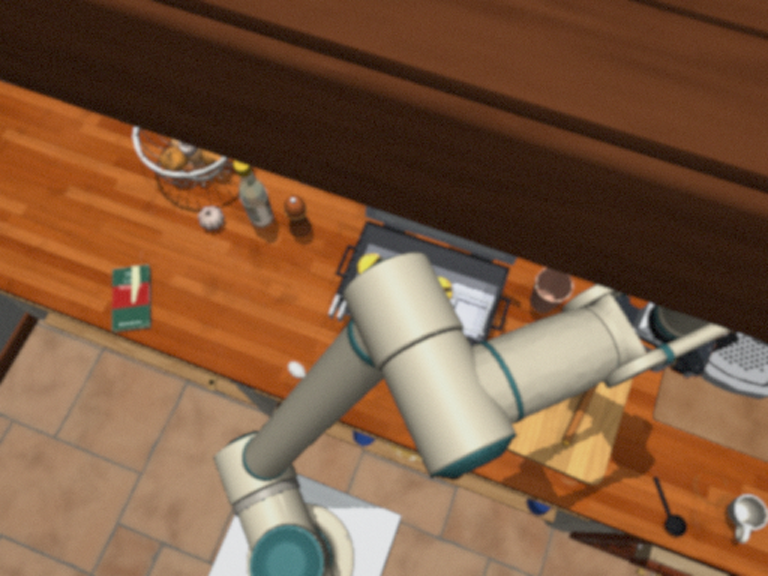

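Emit:
{"op": "jog_arm", "data": {
  "motion": "0 0 0 -0.012 0.0075 0 1;0 0 0 0 0 0.055 1;0 0 0 0 0 0.055 1;0 0 0 0 0 0.05 1;0 0 0 0 0 0.035 1;0 0 0 0 0 0.015 1;0 0 0 0 0 0 1;0 0 0 0 0 0 1"
}}

```text
time: 23.25
tool_pos: [541.6, -454.0, 34.7]
eef_rot: [0.001, 0.997, -0.081, 0.001]
contact_force: [-0.0, -0.2, 0.6]
finger_gap: 93.7
grip_force: 0.0
```

```bash
python3 -c "
from h import *
im=grab('scene','sc1'); crop(im,290,200,450,320,'c4')"
```

```text
(no output)
```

View pics/c4.png

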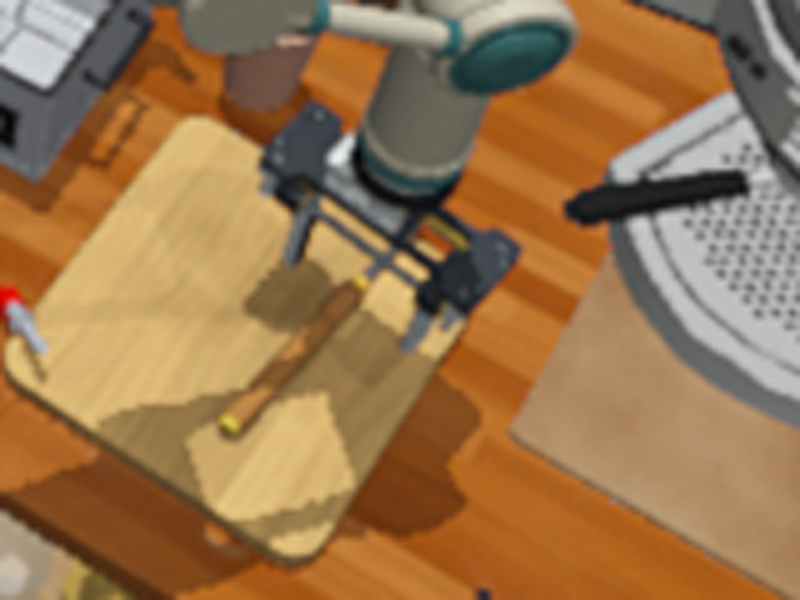

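The handle lies between the open fingers, from butt (230,425) to ferrule (360,285). Lowering and gripping it.

Emit:
{"op": "jog_arm", "data": {
  "motion": "0 0 0 0 0 0.005 1;0 0 0 0 0 0.005 1;0 0 0 0 0 0 -1;0 0 0 0 0 0 -1;0 0 0 0 0 0 -1;0 0 0 0 0 0 -1;0 0 0 0 0 0 -1;0 0 0 0 0 0 -1",
  "force": 55
}}

```text
time: 24.3
tool_pos: [540.7, -452.9, 22.7]
eef_rot: [0.0, 0.997, -0.081, 0.0]
contact_force: [-0.3, 0.1, -0.9]
finger_gap: 37.2
grip_force: 0.0
```

Emit:
{"op": "jog_arm", "data": {
  "motion": "0 0 0 0 0 -0.001 -1;0 0 0 0 0 0 -1;0 0 0 0 0 0 -1;0 0 0 0 0 0 -1"
}}

```text
time: 24.8
tool_pos: [540.8, -452.7, 23.8]
eef_rot: [-0.0, 0.997, -0.081, 0.0]
contact_force: [0.4, 1.1, 0.9]
finger_gap: 17.7
grip_force: 54.9
```

Emit:
{"op": "jog_arm", "data": {
  "motion": "0 0 0 0 0 -0.02 -1;0 0 0 0 0 -0.05 -1;0 0 0 0 0 -0.06 -1;0 0 0 0 0 -0.06 -1;0 0 -5.1 0 0 -0.06 -1;0 0 -5.1 0 0 -0.055 -1;0 0 0 0 -0.04 0 -1;0 0 0 0 -0.05 0 -1;0 0 0 0 -0.05 0 -1;0 0 0 0 -0.05 0 -1"
}}

```text
time: 26.05
tool_pos: [537.2, -261.6, 327.9]
eef_rot: [-0.0, 1.0, 0.008, -0.0]
contact_force: [0.4, -0.2, -2.2]
finger_gap: 17.5
grip_force: 54.9
```

Emit:
{"op": "jog_arm", "data": {
  "motion": "0 0 0 0 -0.05 0 -1;0 0 0 0.02 -0.05 0 -1;0 0 0 0.02 -0.04 0 -1;0 0 0 0 0 0 -1;0 0 0 0 0 0 -1"
}}

```text
time: 26.68
tool_pos: [575.1, -122.8, 328.1]
eef_rot: [0.001, 1.0, 0.008, -0.001]
contact_force: [0.1, -0.6, -2.3]
finger_gap: 17.4
grip_force: 54.9
```

```bash
python3 -c "
from h import *
im=grab('scene','sc2'); s=arm.get_state();print(s['tool_pos'],s['eef_rot']); crop(im,240,90,350,172,'c5')
print(proj(im,(736.3,-34.5,335)))"
```

```text
[ 575.07363667 -123.31185024  328.20239376] [ 4.09387589e-04  9.99972499e-01  7.38369835e-03 -5.61522685e-04]
(np.float64(296.16545188534013), np.float64(124.55763046007354))
```

View pics/c5.png

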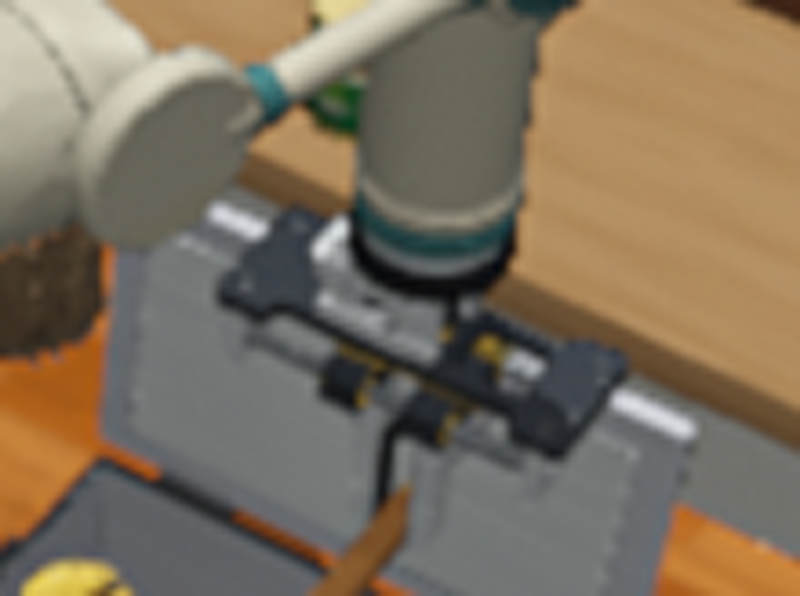

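The gripper hides the ring here. I'll use the first scene image for the ring and work it out from there.

```bash
python3 -c "
from h import *
im=load('scene0'); crop(im,276,104,316,134,'c6')
for th in (1.65,1.69,1.73,1.77,1.81):
    x=97-212*np.cos(th)+3*np.sin(th); z=126+212*np.sin(th)+3*np.cos(th)
    print(th,x.round(1),z.round(1),[(round((u-276)*20),round((v-104)*20)) for u,v in [proj(im,(602.8+x,-36.7+x*.0166+0,z))]])
"
```

```text
1.65 116.8 337.1 [(358, 456)]
1.69 125.2 336.1 [(381, 433)]
1.73 133.6 334.8 [(403, 412)]
1.77 141.9 333.2 [(425, 392)]
1.81 150.1 331.3 [(447, 374)]
```

View pics/c6.png

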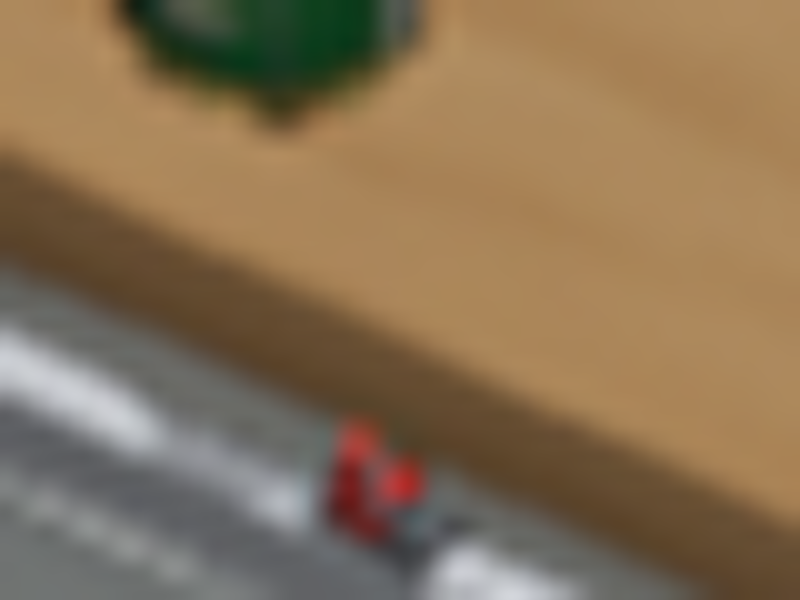

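```bash
python3 -c "
from h import *
im=load('scene0')
for u in (285,296,305):
    for v in range(108,136,2):
        p=px(im,u,v); print(u,v,p.round(0).tolist(),im['color'][v,u].tolist())
"
```

```text
285 108 [740.0, 20.0, 385.0] [117, 96, 55]
285 110 [736.0, 17.0, 380.0] [174, 137, 94]
285 112 [723.0, 10.0, 384.0] [172, 136, 92]
285 114 [714.0, 4.0, 384.0] [171, 134, 90]
285 116 [710.0, 1.0, 379.0] [119, 90, 56]
285 118 [708.0, -1.0, 371.0] [99, 75, 48]
285 120 [715.0, 2.0, 355.0] [90, 69, 45]
285 122 [962.0, 136.0, 78.0] [104, 103, 99]
285 124 [960.0, 134.0, 68.0] [106, 106, 104]
285 126 [723.0, 4.0, 317.0] [144, 146, 151]
285 128 [714.0, -1.0, 316.0] [103, 104, 108]
285 130 [714.0, -2.0, 306.0] [97, 99, 103]
285 132 [715.0, -2.0, 295.0] [131, 134, 134]
285 134 [708.0, -7.0, 293.0] [109, 112, 112]
296 108 [767.0, -10.0, 381.0] [175, 139, 94]
296 110 [756.0, -17.0, 383.0] [172, 135, 91]
296 112 [747.0, -23.0, 383.0] [167, 129, 85]
296 114 [741.0, -26.0, 379.0] [170, 132, 89]
296 116 [732.0, -32.0, 380.0] [170, 134, 89]
296 118 [721.0, -39.0, 382.0] [172, 135, 90]
296 120 [717.0, -42.0, 377.0] [157, 121, 79]
296 122 [714.0, -44.0, 371.0] [104, 78, 51]
296 124 [708.0, -48.0, 367.0] [93, 72, 46]
296 126 [707.0, -49.0, 359.0] [88, 61, 40]
296 128 [731.0, -38.0, 324.0] [161, 46, 44]
296 130 [723.0, -43.0, 323.0] [81, 87, 90]
296 132 [715.0, -48.0, 322.0] [76, 78, 81]
296 134 [717.0, -48.0, 310.0] [99, 101, 104]
305 108 [788.0, -37.0, 379.0] [171, 136, 92]
305 110 [779.0, -42.0, 379.0] [172, 137, 93]
305 112 [766.0, -49.0, 383.0] [172, 136, 92]
305 114 [757.0, -55.0, 383.0] [170, 134, 88]
305 116 [749.0, -59.0, 381.0] [169, 131, 86]
305 118 [739.0, -65.0, 383.0] [172, 135, 90]
305 120 [730.0, -71.0, 382.0] [171, 134, 90]
305 122 [722.0, -75.0, 381.0] [171, 134, 89]
305 124 [711.0, -82.0, 384.0] [164, 129, 85]
305 126 [707.0, -84.0, 379.0] [105, 80, 52]
305 128 [711.0, -84.0, 365.0] [96, 72, 46]
305 130 [708.0, -86.0, 359.0] [89, 73, 55]
305 132 [960.0, 30.0, 76.0] [103, 104, 100]
305 134 [960.0, 28.0, 65.0] [172, 174, 178]
```

The shelf front is at x≈709 and z 357–382, above the ring, so the ring is only half visible. I put its centre at about (732,-35,335). The gripper stays at x<665, which clears the shelf. Moving in, then sideways.

Emit:
{"op": "jog_arm", "data": {
  "motion": "0 0 0 0.02 0 0 -1;0 0 0 0.025 0 0 -1;0 0 0 0 -0.02 0 -1;0 0 0 0 0 0 -1;0 0 0 0 0 0 -1"
}}

```text
time: 27.35
tool_pos: [619.5, -102.2, 329.0]
eef_rot: [0.0, 1.0, 0.008, -0.0]
contact_force: [-0.9, 0.4, -2.6]
finger_gap: 17.7
grip_force: 54.9
```

```bash
python3 -c "
from h import *
im=grab('scene','sc3'); s=arm.get_state();print(s['tool_pos'],s['eef_rot'],s['contact_force']); crop(im,266,94,326,139,'c7')
im=grab('top','top4');print([proj(im,(730,-50,z)) for z in (0,330)])"
```

```text
[ 619.54502552 -102.1903825   329.05321548] [4.05100811e-04 9.99971620e-01 7.52260231e-03 7.73816432e-05] [ 0.24309197  0.42566896 -2.10423464]
[(np.float64(295.13601934122374), np.float64(169.6076895734322)), (np.float64(305.76206975977107), np.float64(122.42859099476028))]
```

View pics/c7.png

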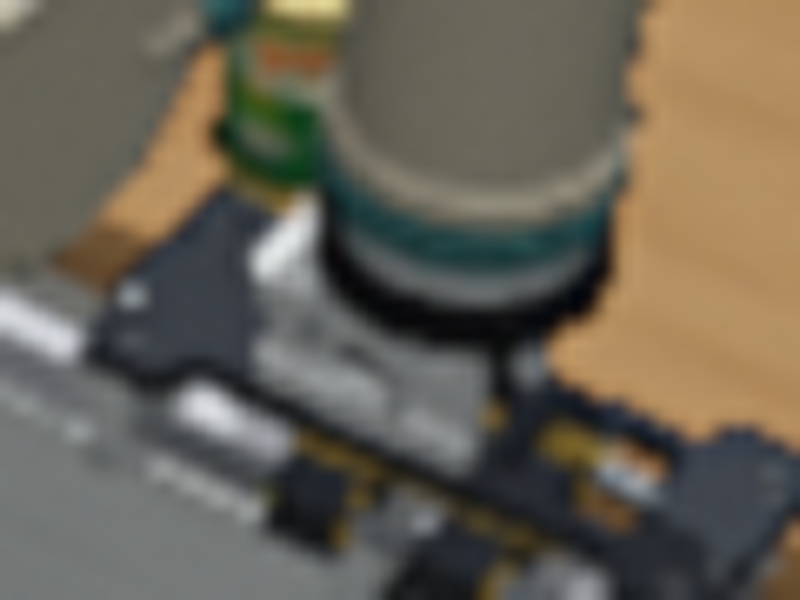

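The ring is hidden by the gripper, so I'll go by force and take small sideways steps.

Emit:
{"op": "jog_arm", "data": {
  "motion": "0 0 0 0.0005 -0.015 0.001 -1;0 0 0 0 -0.01 0 -1;0 0 0 0 -0.005 0 -1;0 0 0 0 -0.005 0 -1;0 0 0 0 0 0 -1"
}}

```text
time: 28.08
tool_pos: [620.2, -66.2, 327.7]
eef_rot: [0.0, 1.0, 0.008, 0.0]
contact_force: [0.4, -1.2, -2.1]
finger_gap: 17.2
grip_force: 54.9
```

Emit:
{"op": "jog_arm", "data": {
  "motion": "0 0 0 0 -0.005 0 -1;0 0 0 0 -0.005 0 -1;0 0 0 0 -0.002 0 -1;0 0 0 0 0 0 -1"
}}

```text
time: 28.58
tool_pos: [620.0, -54.5, 327.7]
eef_rot: [0.0, 1.0, 0.008, 0.0]
contact_force: [0.7, 0.1, -1.8]
finger_gap: 17.4
grip_force: 54.9
```

Emit:
{"op": "jog_arm", "data": {
  "motion": "0 0 0 -0.005 0 0 -1;0 0 0 -0.005 0 0 -1;0 0 0 -0.004 0 0 -1;0 0 0 0 0 0 -1"
}}

```text
time: 29.08
tool_pos: [605.6, -54.9, 328.0]
eef_rot: [0.0, 1.0, 0.008, 0.0]
contact_force: [-0.2, -0.2, -2.4]
finger_gap: 17.6
grip_force: 54.9
```

Emit:
{"op": "jog_arm", "data": {
  "motion": "0 0 0 -0.005 0 0 -1;0 0 0 -0.005 0 0 -1;0 0 0 0 0 0 -1"
}}

```text
time: 29.45
tool_pos: [595.5, -55.0, 327.9]
eef_rot: [0.0, 1.0, 0.008, 0.0]
contact_force: [0.4, 0.1, -2.7]
finger_gap: 17.5
grip_force: 54.9
```

```bash
python3 -c "
from h import *
im=grab('scene','sc4'); a=load('scene0')
crop(im,236,84,356,174,'c8')
for u,v in [(262,118),(266,125),(262,130),(320,155),(325,150)]: print(px(a,u,v).round(),px(im,u,v).round())
t=arm.get_image('top'); cv2.imwrite('pics/x.png',t['color'])
"
```

```text
[715. 103. 310.] [570.  10. 472.]
[710.  80. 290.] [703.  76. 298.]
[704.  94. 260.] [700.  91. 265.]
[ 713. -158.  267.] [ 706. -161.  276.]
[ 714. -173.  303.] [ 707. -176.  310.]
```

View pics/c8.png

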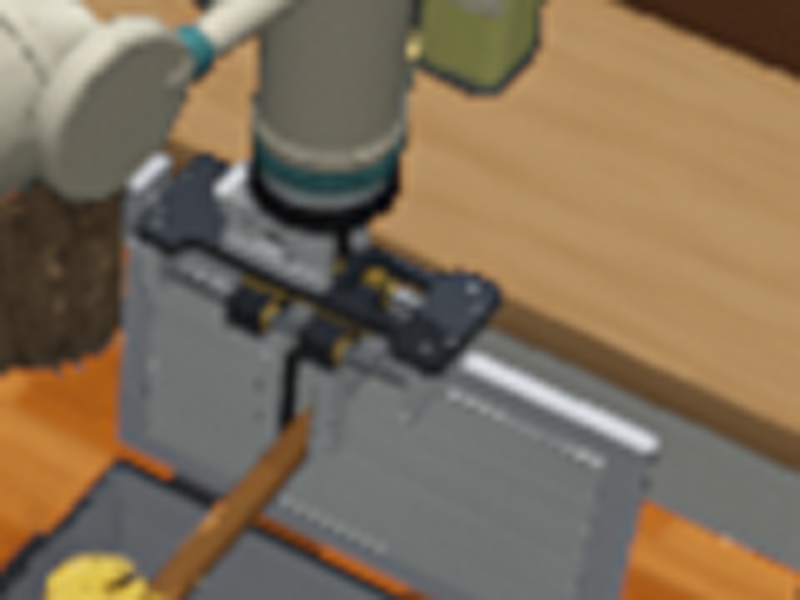

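The hatch has followed: its panel is about 7–10 mm closer and its edge has tilted forward. So the hook is in the ring. Pulling along the arc.

Emit:
{"op": "jog_arm", "data": {
  "motion": "0 0 0 -0.01 0 0 -1;0 0 0 -0.015 0 0 -1;0 0 0 -0.0155 0 0 -1;0 0 0 -0.0205 0 0.005 -1;0 0 0 -0.0205 0 0.0055 -1;0 0 0 0 0 0 -1"
}}

```text
time: 30.3
tool_pos: [511.6, -56.0, 317.4]
eef_rot: [0.0, 1.0, 0.008, -0.001]
contact_force: [-0.4, -0.8, -2.6]
finger_gap: 17.3
grip_force: 54.9
```

```bash
cat >> h.py <<'E'
def hatch(im):
    "hatch angle from depth: fit line in chest xz through panel-like points (y strips off centre)"
    V,U=np.mgrid[0:384,0:512]; D=im['depth'];R=np.array(im['R']);t=np.array(im['t'])
    S=(np.stack([(U-im['cx'])/im['fx']*D,(V-im['cy'])/im['fy']*D,D],-1)-t)@R
    S=S[D>0]; d=S-[602.8,-36.7,0]; c,s=np.cos(.0166),np.sin(.0166)
    X=c*d[:,0]+s*d[:,1]-97; Y=-s*d[:,0]+c*d[:,1]; Z=d[:,2]-126
    r=np.hypot(X,Z); m=(abs(Y)>115)&(abs(Y)<160)&(r>60)&(r<185)&(Z>-2)
    a=np.arctan2(Z[m],-X[m]); h,e=np.histogram(a,np.arange(-.05,2,.05)); return m.sum(),[(round(e[i],2),int(h[i])) for i in np.argsort(-h)[:4]]
E
python3 -c "
from h import *
im=grab('scene','sc5');print(hatch(load('scene0')),hatch(load('sc4')),hatch(im))"
```

```text
(np.int64(485), [(np.float64(1.6), 304), (np.float64(1.65), 112), (np.float64(1.55), 55), (np.float64(1.5), 12)]) (np.int64(463), [(np.float64(1.55), 267), (np.float64(1.6), 96), (np.float64(1.5), 76), (np.float64(-0.05), 9)]) (np.int64(177), [(np.float64(1.15), 129), (np.float64(1.1), 27), (np.float64(0.0), 9), (np.float64(-0.05), 8)])
```

The hatch is following, now at about 1.2 rad. Continuing.

Emit:
{"op": "jog_arm", "data": {
  "motion": "0 0 0 -0.019 0 0.009 -1;0 0 0 -0.019 0 0.0095 -1;0 0 0 -0.017 0 0.0125 -1;0 0 0 -0.0165 0 0.0135 -1;0 0 0 -0.0145 0 0.0155 -1;0 0 0 0 0 0 -1;0 0 0 0 0 0 -1"
}}

```text
time: 31.22
tool_pos: [429.5, -57.9, 257.9]
eef_rot: [0.0, 1.0, 0.008, 0.001]
contact_force: [0.2, -0.8, -1.4]
finger_gap: 17.2
grip_force: 54.9
```

```bash
python3 -c "
from h import *
im=grab('scene','sc6');print(hatch(im),arm.get_state()['tool_pos'])"
```

```text
(np.int64(124), [(np.float64(0.75), 61), (np.float64(0.8), 25), (np.float64(0.7), 18), (np.float64(0.85), 9)]) [429.70575677 -57.89715087 257.90289897]
```

Emit:
{"op": "jog_arm", "data": {
  "motion": "0 0 0 -0.013 0 0.0165 -1;0 0 0 -0.0115 0 0.018 -1;0 0 0 -0.0095 0 0.019 -1;0 0 0 -0.0075 0 0.02 -1;0 0 0 -0.0055 0 0.0205 -1;0 0 0 -0.003 0 0.021 -1;0 0 0 -0.0015 0 0.0205 -1;0 0 0 0 0 0 -1;0 0 0 0 0 0 -1"
}}

```text
time: 32.4
tool_pos: [378.3, -58.8, 122.5]
eef_rot: [0.0, 1.0, 0.008, 0.001]
contact_force: [0.9, 0.1, -2.4]
finger_gap: 17.4
grip_force: 54.9
```

```bash
python3 -c "
from h import *
im=grab('scene','sc7');print(hatch(im),arm.get_state()['tool_pos'])
im=grab('top','top5'); crop(im,200,100,360,220,'c9')"
```

```text
(np.int64(365), [(np.float64(0.05), 171), (np.float64(0.1), 91), (np.float64(0.15), 52), (np.float64(0.0), 31)]) [378.34363355 -58.83938575 122.65441244]
```

View pics/c9.png

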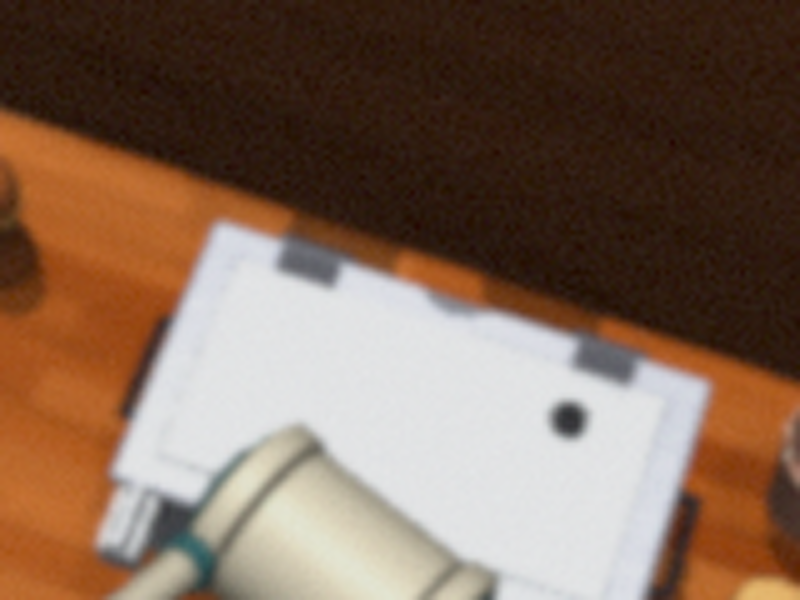

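The hatch is almost flat. Pressing a little further, then measuring the panel's height front to back.

Emit:
{"op": "jog_arm", "data": {
  "motion": "0 0 0 0 0 0.005 -1;0 0 0 0 0 0.005 -1;0 0 0 0 0 0.003 -1;0 0 0 0 0 0 -1;0 0 0 0 0 0 -1"
}}

```text
time: 33.12
tool_pos: [377.7, -58.7, 109.0]
eef_rot: [0.0, 1.0, 0.008, 0.001]
contact_force: [-0.0, -0.9, 0.3]
finger_gap: 17.5
grip_force: 55.0
```

```bash
cat >> h.py <<'E'
def lidz():
    im=arm.get_image('top'); R=np.array(im['R']);t=np.array(im['t']); o=[]
    V,U=np.mgrid[0:384,0:512]; D=im['depth']
    S=(np.stack([(U-im['cx'])/im['fx']*D,(V-im['cy'])/im['fy']*D,D],-1)-t)@R
    S=S[D>0]; d=S-[602.8,-36.7,0]; m=(abs(d[:,0])<80)&(abs(d[:,1])<150)&(S[:,2]>115)&(S[:,2]<175)
    A=np.c_[d[m][:,:2],np.ones(m.sum())]; z=S[m][:,2]
    for _ in range(5):
        c=np.linalg.lstsq(A,z,rcond=None)[0]; e=abs(A@c-z); k=e<6; A,z=A[k],z[k]
    return c.round(4),len(z),im
E
python3 -c "
from h import *
print(lidz()[:2],arm.get_state()['tool_pos'])"
```

```text
(array([ 2.100000e-03, -5.000000e-04,  1.392826e+02]), 3956) [377.70220025 -58.65096863 108.98393306]
```

The hatch is flat (slope 0.002) and shut. Unhooking to the right and carrying the pole back to the board.

Emit:
{"op": "jog_arm", "data": {
  "motion": "0 0 0 0 0 -0.006 -1;0 0 0 0 0 -0.005 -1;0 0 0 0 0.01 0 -1;0 0 0 0 0.02 0 -1;0 0 0 0 0.03 0 -1;0 0 0 0 0.03 0 -1;0 0 0 0 0 0 -1"
}}

```text
time: 34.05
tool_pos: [378.6, -150.6, 119.5]
eef_rot: [0.0, 1.0, 0.006, -0.0]
contact_force: [-0.5, 0.3, -1.6]
finger_gap: 17.1
grip_force: 55.0
```

Emit:
{"op": "jog_arm", "data": {
  "motion": "0 0 0 0 0.01 -0.05 -1;0 0 0 0 0.05 -0.05 -1;0 0 0 0.04 0.05 0 -1;0 0 0 0.04 0.05 0 -1;0 0 0 0.04 0.05 0 -1;0 0 0 0.03 0.04 0 -1;0 0 0 0 0 0 -1;0 0 0 0 0 0 -1"
}}

```text
time: 35.05
tool_pos: [528.5, -385.4, 212.8]
eef_rot: [-0.001, 1.0, 0.008, -0.001]
contact_force: [-1.0, 0.5, -2.4]
finger_gap: 17.4
grip_force: 55.0
```

```bash
python3 -c "
from h import *
r=lidz();print(r[:2]);s=arm.get_state();print(s['tool_pos'],s['eef_rot'])
im=grab('scene','sc8')"
```

```text
(array([-3.000000e-04,  2.200000e-03,  1.393008e+02]), 3560)
[ 528.40825018 -385.15037431  213.41188883] [-9.46216075e-04  9.99966782e-01  8.05633100e-03 -7.96762678e-04]
```

View pics/sc8.png

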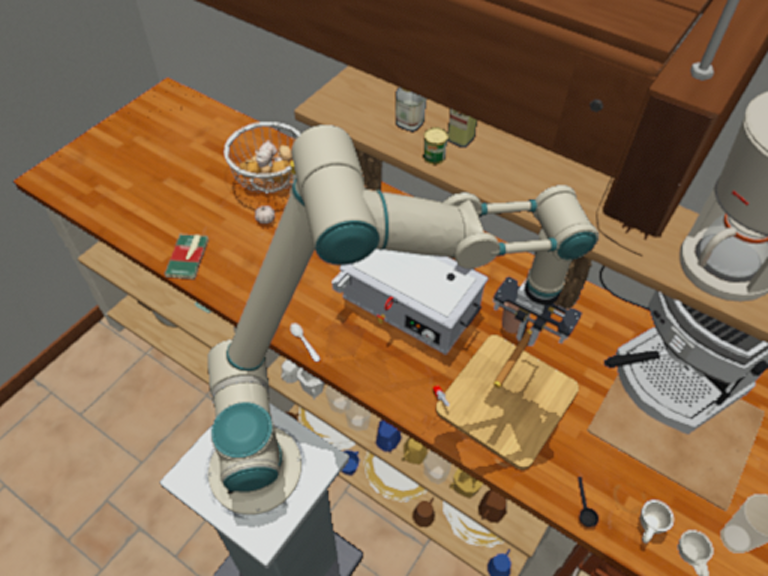

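The hatch is shut. The pin was knocked to the board's left edge, at about scene (440,395). Laying the pole down first.

Emit:
{"op": "jog_arm", "data": {
  "motion": "0 0 0 0 0.05 0 -1;0 0 0 -0.008 0.01 0.05 -1;0 0 0 0 0 0.05 -1;0 0 0 0 0 0.05 -1;0 0 0 0 0 0.025 -1;0 0 0 0 0 0.008 -1;0 0 0 0 0 0.004 -1;0 0 0 0 0 0 -1"
}}

```text
time: 36.15
tool_pos: [522.9, -447.3, 28.4]
eef_rot: [0.001, 1.0, 0.008, 0.001]
contact_force: [-0.5, -0.3, -2.5]
finger_gap: 17.7
grip_force: 55.0
```

Emit:
{"op": "jog_arm", "data": {
  "motion": "0 0 0 0 0 0.003 -1;0 0 0 0 0 0.002 -1;0 0 0 0 0 0 -1;0 0 0 0 0 0 0;0 0 0 0 0 0 0;0 0 0 0 0 0 0;0 0 0 0 0 -0.02 0.5;0 0 0 0 0 -0.05 0.5;0 0 0 0 0 -0.06 0.5;0 0 0 0 -0.04 -0.05 0.5",
  "force": 30
}}

```text
time: 37.4
tool_pos: [521.8, -409.6, 202.2]
eef_rot: [0.001, 1.0, 0.006, 0.001]
contact_force: [0.8, 0.4, -0.1]
finger_gap: 70.4
grip_force: 0.0
```

Emit:
{"op": "jog_arm", "data": {
  "motion": "0 0 -10.6 0 0 -0.05 1;0 0 -10.6 -0.05 0 0 1;0 0 -10.6 -0.05 0 0 1;0 0 -10.6 -0.05 0 0 1;0 0 -10.6 -0.03 0 0 1;0 0 -10.6 0 0 0 1;0 0 -10.6 0 0 0 1;0 0 -10.6 0 0 0 1;0 0 -9 0 0 0 1;0 0 0 0 0 0 1"
}}

```text
time: 38.65
tool_pos: [362.3, -483.8, 250.2]
eef_rot: [-0.0, 0.678, 0.735, 0.0]
contact_force: [-0.5, 0.3, -0.4]
finger_gap: 94.1
grip_force: 0.0
```

```bash
python3 -c "
from h import *
im=grab('top','top6');s=arm.get_state();print(s['tool_pos'],s['eef_rot'],s['joints'])
crop(im,310,200,430,290,'c10');i2=grab('scene','sc9')"
```

```text
[ 362.30722534 -483.84583943  250.29488561] [-3.81490958e-04  6.78538080e-01  7.34565103e-01  1.94737178e-04] [-1.04322253e+00  3.01037271e-01  1.35866948e+00  1.49331381e-04
  1.48272953e+00 -1.12249065e+00]
```

View pics/c10.png

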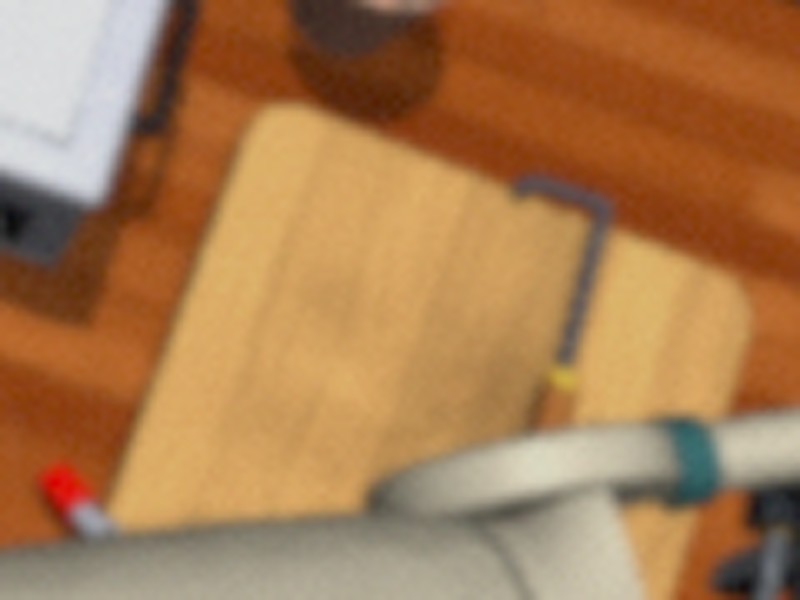

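The pole lies on the board. The pin has its knob at the board's left edge, at crop (62,485). I've now viewed 15 pictures, one over the limit of 14, so from here I'll use pixel code only and view no more. Swinging the arm clear and locating the pin numerically.

Emit:
{"op": "jog_arm", "data": {
  "motion": "0 0 0 0.06 0 -0.03 1;0 0 0 0.06 0 0 1;0 0 0 0.06 0 0 1;0 0 0 0.06 0 0 1;0 0 0 0.06 0 0 1;0 0 0 0.06 0 0 1;0 0 0 0.06 0 0 1;0 0 0 0.06 0 0 1;0 0 0 0 0 0 1;0 0 0 0 0 0 1"
}}

```text
time: 40.0
tool_pos: [323.5, -10.0, 278.7]
eef_rot: [0.001, 0.677, 0.736, -0.0]
contact_force: [0.5, 0.0, 0.6]
finger_gap: 93.5
grip_force: 0.0
```

```bash
cat >> h.py <<'E'
def pin():
    V,U=np.mgrid[0:384,0:512]
    for n in('top','scene'):
        im=arm.get_image(n); c=im['color'].astype(int); D=im['depth'];R=np.array(im['R']);t=np.array(im['t'])
        S=(np.stack([(U-im['cx'])/im['fx']*D,(V-im['cy'])/im['fy']*D,D],-1)-t)@R
        red=(c[...,0]>140)&(c[...,1]<60)&(c[...,2]<70)&(abs(S[...,0]-430)<110)&(abs(S[...,1]+300)<110)&(S[...,2]<120)
        if red.sum()<4: print(n,'no red',red.sum()); continue
        k=np.median(S[red],0); print(n,'knob',red.sum(),k.round(1),np.percentile(S[red],[5,95],0).round(0).tolist(),'px',np.round([U[red].mean(),V[red].mean()],1))
        sat=c.max(-1)-c.min(-1); g=(sat<40)&(c.mean(-1)>110)&(np.hypot(S[...,0]-k[0],S[...,1]-k[1])<85)&(abs(S[...,2]-k[2])<40)
        P=S[g]; print('  grey',g.sum(),P.mean(0).round(1) if g.sum() else '')
        if g.sum()>5:
            d=np.hypot(P[:,0]-k[0],P[:,1]-k[1]); f=d.argsort()[-6:]; print('  far',P[f].mean(0).round(1), 'heading',np.degrees(np.arctan2(*(P.mean(0)-k)[[1,0]])).round(1))
E
python3 -c "
from h import *
pin();s=arm.get_state();print(s['tool_pos'])"
```

```text
top knob 36 [ 407.6 -238.1   22.4] [[399.0, -246.0, 14.0], [416.0, -229.0, 29.0]] px [318.6 272.6]
  grey 60 [ 385.  -268.7   38.8]
  far [ 369.  -288.9   53.1] heading -126.3
scene knob 18 [ 408.9 -240.8   21.5] [[395.0, -247.0, 4.0], [426.0, -233.0, 30.0]] px [290.7 259. ]
  grey 37 [ 388.1 -269.3   35.8]
  far [ 370.1 -287.7   54.3] heading -126.0
[323.72229739 -11.02895546 278.57050999]
```

The pin is tilted: its knob is on the table beside the board and the shank leans over the board's edge, pitch about 27°, heading -126°, tip near (367,-293,50). I'll grip the shank over the board, level the pin and lay it on the board, then regrip the knob.

Emit:
{"op": "jog_arm", "data": {
  "motion": "0 0 10.3 0 0 0 1;0 0 10.3 0 0 0 1;0 0 10.3 0 0 0 1;0 0 10.3 0 0 0 1;0 0 0 -0.0365 0.0407 0 1;0 0 0 -0.0365 0.0407 0 1;0 0 0 -0.0365 0.0407 0 1;0 0 0 -0.0365 0.0407 0 1;0 0 0 -0.0365 0.0407 0.03 1;0 0 0 0 0 0.05 1"
}}

```text
time: 41.35
tool_pos: [379.1, -285.0, 198.1]
eef_rot: [0.003, 0.895, 0.446, 0.0]
contact_force: [0.8, 0.5, -0.1]
finger_gap: 94.0
grip_force: 0.0
```

Emit:
{"op": "jog_arm", "data": {
  "motion": "0 0 0 0 0 0.05 1;0 0 0 0 0 0 1;0 0 0 0 0 0 1"
}}

```text
time: 41.72
tool_pos: [378.8, -279.6, 150.0]
eef_rot: [0.001, 0.894, 0.449, 0.0]
contact_force: [0.2, 0.8, 0.1]
finger_gap: 93.8
grip_force: 0.0
```

Emit:
{"op": "jog_arm", "data": {
  "motion": "0 0 0 0 0 0.05 1;0 0 0 0 0 0.045 0.5;0 0 0 0 0 0.02 0.5;0 0 0 0 0 0.008 0.2;0 0 0 0 0 0 -1;0 0 0 0 0 0 -1;0 0 0 0 0 0 -1;0 0 0 0 0 0 -1;0 0 0 0 0 0 -1;0 0 0 0 0 0 -1",
  "force": 20
}}

```text
time: 42.98
tool_pos: [378.4, -277.6, 25.6]
eef_rot: [0.0, 0.893, 0.45, -0.0]
contact_force: [-1.7, 0.5, 0.1]
finger_gap: 8.2
grip_force: 20.0
```

Emit:
{"op": "jog_arm", "data": {
  "motion": "0 0 0 0 0 -0.03 -1;0 0 0 0 0 -0.05 -1;0 0 0 0 0 -0.03 -1;0 0 0 -0.015 0.037 0 -1;0 0 0 -0.014 0.036 0 -1;0 9 0 0 0 0 -1;0 9 0 0 0 0 -1;0 9 0 0 0 0 -1;0 0 0 0 0 0 -1;0 0 0 0 0 0 -1"
}}

```text
time: 44.22
tool_pos: [419.8, -343.9, 135.5]
eef_rot: [-0.105, 0.868, 0.438, 0.208]
contact_force: [-0.1, 0.1, -1.0]
finger_gap: 7.8
grip_force: 20.0
```

```bash
python3 -c "
from h import *
pin();s=arm.get_state();print(s['tool_pos'],s['eef_rot'])"
```

```text
top no red 0
scene no red 0
[ 420.48030798 -343.2395317   136.14328386] [-0.10467778  0.86800324  0.43863121  0.20788361]
```

```bash
sed -i 's/<120)$/<230)/; s/S\[...,2\]<120/S[...,2]<230/' h.py; python3 -c "
from h import *
pin();s=arm.get_state();print(s['finger_gap'],s['grip_force'])"
```

```text
top knob 24 [ 445.5 -304.9  154. ] [[439.0, -310.0, 148.0], [452.0, -298.0, 158.0]] px [350.9 260.6]
  grey 106 [ 421.4 -339.6  162.1]
  far [ 410.8 -354.6  190. ] heading -124.8
scene no red 0
8.263275564619677 19.95816667098552
```

Emit:
{"op": "jog_arm", "data": {
  "motion": "0 0 0 -0.0165 0 0.0324 -1;0 0 0 -0.0165 0 0.0324 -1;0 0 0 -0.012 0 0.0235 -1;0 0 0 -0.0045 0 0.009 -1;0 0 0 0 0 0 -1;0 0 0 0 0 0 -1"
}}

```text
time: 45.18
tool_pos: [420.5, -344.9, 27.4]
eef_rot: [-0.104, 0.868, 0.438, 0.208]
contact_force: [0.3, 0.7, -1.2]
finger_gap: 8.5
grip_force: 20.0
```

Emit:
{"op": "jog_arm", "data": {
  "motion": "0 0 0 -0.001 0 0.002 -1;0 0 0 0 0 0 -1;0 0 0 0 0 0 -0.3;0 0 0 0 0 0 -0.3;0 0 0 0 0 0 -0.3;0 0 0 0 0 -0.04 0;0 0 0 0 0 -0.06 1;0 -9 0 0 0 -0.06 1;0 -9 0 0 0 0 1;0 -9 0 0 0 0 1"
}}

```text
time: 46.42
tool_pos: [376.6, -404.0, 168.7]
eef_rot: [0.003, 0.893, 0.449, -0.002]
contact_force: [0.8, 0.9, -0.4]
finger_gap: 79.4
grip_force: 0.0
```

Emit:
{"op": "jog_arm", "data": {
  "motion": "0 0 0 0 -0.06 0 1;0 0 0 0 -0.06 0 1;0 0 0 0 -0.06 0 1;0 0 0 0 0 0 1;0 0 0 0 0 0 1"
}}

```text
time: 47.05
tool_pos: [232.6, -296.5, 167.4]
eef_rot: [0.001, 0.893, 0.45, 0.0]
contact_force: [0.3, 0.0, 0.0]
finger_gap: 94.1
grip_force: 0.0
```

```bash
python3 -c "
from h import *
pin();s=arm.get_state();print(s['tool_pos'],s['eef_rot'])"
```

```text
top knob 18 [ 444.8 -307.6   38.8] [[439.0, -313.0, 35.0], [451.0, -300.0, 44.0]] px [343.9 268.6]
  grey 47 [ 426.4 -335.9   34. ]
  far [ 415.4 -352.    33. ] heading -122.9
scene knob 11 [ 448.7 -312.1   41. ] [[445.0, -320.0, 38.0], [455.0, -306.0, 43.0]] px [313.6 258.2]
  grey 49 [ 424.  -343.5   33.1]
  far [ 406.3 -365.2   33.9] heading -128.2
[ 233.01910118 -296.95353216  167.1356789 ] [8.47464694e-04 8.92972470e-01 4.50110470e-01 1.20845926e-04]
```

The pin now lies level, with its knob at (446,-310) and heading about -126°. Gripping the knob.

Emit:
{"op": "jog_arm", "data": {
  "motion": "0 0 0 0.0293 0.0449 0 1;0 0 0 0.0293 0.0449 0 1;0 0 0 0.0293 0.0449 0 1;0 0 0 0.0293 0.0449 0 1;0 0 0 0 0 0.045 1;0 0 0 0 0 0.055 1;0 0 0 0 0 0.03 0.5;0 0 0 0 0 0 0.3;0 0 0 0 0 0 0.3"
}}

```text
time: 48.28
tool_pos: [447.6, -309.2, 37.4]
eef_rot: [0.001, 0.893, 0.45, 0.0]
contact_force: [-0.6, 0.0, 0.2]
finger_gap: 67.6
grip_force: 0.0
```

Emit:
{"op": "jog_arm", "data": {
  "motion": "0 0 0 0 0 0.008 0;0 0 0 0 0 0.005 0;0 0 0 0 0 0 -1;0 0 0 0 0 0 -1;0 0 0 0 0 0 -1;0 0 0 0 0 0 -1;0 0 0 0 0 0 -1;0 0 0 0 0 0 -1",
  "force": 40
}}

```text
time: 49.28
tool_pos: [446.3, -308.4, 24.0]
eef_rot: [0.0, 0.893, 0.45, 0.0]
contact_force: [0.1, 0.2, 1.9]
finger_gap: 17.4
grip_force: 39.8
```

Emit:
{"op": "jog_arm", "data": {
  "motion": "0 0 0 0 0 -0.04 -1;0 0 0 0 0 -0.055 -1;0 0 0 0 0 -0.055 -1;0 0 0 0 0 -0.055 -1;0 0 -9.4 0 0 0 -1;0 0 -9.4 0 0 0 -1;0 0 -9.4 0 0 0 -1;0 0 -9.3 0 0 0 -1;0 0 0 0.05 0.0044 0 -1;0 0 0 0.059 0.0044 0 -1"
}}

```text
time: 50.52
tool_pos: [452.8, -198.4, 228.0]
eef_rot: [-0.001, 0.702, 0.712, -0.0]
contact_force: [1.0, 0.3, -0.0]
finger_gap: 17.7
grip_force: 39.8
```

Emit:
{"op": "jog_arm", "data": {
  "motion": "0 0 0 0.059 0.0044 0 -1;0 0 0 0.059 0.0044 0 -1;0 0 0 0.059 0.0044 0 -1;0 0 0 0.059 0.0044 0 -1;0 0 0 0.059 0.0044 0 -1;0 0 0 0.059 0.0044 0 -1;0 0 0 0.059 0.0044 0 -1;0 0 0 0.009 0 0 -1;0 0 0 0 0 0 -1;0 0 0 0 0 0 -1"
}}

```text
time: 51.78
tool_pos: [476.3, 221.9, 228.6]
eef_rot: [0.0, 0.701, 0.713, -0.001]
contact_force: [-0.3, 0.3, -0.6]
finger_gap: 17.6
grip_force: 39.8
```

Emit:
{"op": "jog_arm", "data": {
  "motion": "0 0 0 0 0.0012 0.05 -1;0 0 0 0 0 0.05 -1;0 0 0 0 0 0.02 -1;0 0 0 0 0 0.0045 -1;0 0 0 0 0 0 -1;0 0 0 0 0 0 -1"
}}

```text
time: 52.52
tool_pos: [478.8, 223.3, 105.6]
eef_rot: [0.001, 0.701, 0.713, 0.001]
contact_force: [-0.2, -0.3, 0.2]
finger_gap: 17.9
grip_force: 39.8
```

```bash
python3 -c "
from h import *
s=arm.get_state();print(s['tool_pos'],s['eef_rot'])
im=load('top0');U0=np.array([proj(im,(602.8+cx*1-y*.0166,-36.7+y+cx*.0166,127)) for cx in range(-150,-80,3) for y in (157.5,138.5)]).reshape(-1,2,2)
g=im['color'].mean(-1).astype(np.float32)
for k,cx in enumerate(range(-150,-80,3)): print(cx,[int(cv2.getRectSubPix(g,(1,1),tuple(map(float,p)))[0,0]) for p in U0[k]],end=' ')
print()
# across y at cx=-121
print([(y,int(cv2.getRectSubPix(g,(1,1),tuple(map(float,proj(im,(602.8-121-y*.0166,-36.7+y-2,127)))))[0,0])) for y in range(122,174,2)])
# current image: pin shank/ knob
t=grab('top','top7'); c=t['color'].astype(int)
V,U=np.mgrid[0:384,0:512]; r=(c[...,0]>130)&(c[...,1]<70)&(c[...,2]<80)&(U>190)&(U<260)&(V>150)&(V<235); print(r.sum(), U[r].mean() if r.any() else 0,V[r].mean() if r.any() else 0)
t2=grab('scene','sc10')
"
```

```text
[478.83935469 223.3266269  105.6067723 ] [0.00073731 0.7011683  0.71299442 0.00119365]
-150 [90, 94] -147 [93, 94] -144 [95, 95] -141 [107, 107] -138 [135, 137] -135 [166, 165] -132 [186, 186] -129 [194, 191] -126 [199, 189] -123 [193, 195] -120 [191, 193] -117 [194, 193] -114 [192, 194] -111 [193, 184] -108 [200, 181] -105 [197, 188] -102 [196, 186] -99 [193, 185] -96 [173, 174] -93 [144, 138] -90 [106, 101] -87 [71, 78] -84 [55, 83] -81 [57, 89] 
[(122, 76), (124, 74), (126, 74), (128, 82), (130, 99), (132, 127), (134, 156), (136, 182), (138, 192), (140, 187), (142, 167), (144, 142), (146, 119), (148, 111), (150, 116), (152, 133), (154, 160), (156, 185), (158, 192), (160, 187), (162, 168), (164, 146), (166, 126), (168, 119), (170, 117), (172, 118)]
115 232.15652173913043 213.2
```

The tines sit where the chest fit predicts, within 1 mm. Aligning and inserting step by step.

Emit:
{"op": "jog_arm", "data": {
  "motion": "0 0 0 0 -0.0013 0.0016 -1;0 0 0 -0.01 0 0 -1;0 0 0 -0.01 0 0 -1;0 0 0 -0.005 0 0 -1;0 0 0 -0.005 0 0 -1;0 0 0 0 0 0 -1"
}}

```text
time: 53.38
tool_pos: [477.1, 193.0, 102.7]
eef_rot: [0.0, 0.701, 0.713, 0.0]
contact_force: [0.7, 0.4, -0.2]
finger_gap: 17.8
grip_force: 39.8
```

Emit:
{"op": "jog_arm", "data": {
  "motion": "0 0 0 -0.004 0 0 -1;0 0 0 -0.004 0 0 -1;0 0 0 0 0 0 -1;0 0 0 0 0 0 -1"
}}

```text
time: 53.88
tool_pos: [477.4, 185.1, 102.8]
eef_rot: [0.001, 0.701, 0.713, 0.0]
contact_force: [1.5, -0.1, 0.3]
finger_gap: 17.7
grip_force: 39.8
```

Emit:
{"op": "jog_arm", "data": {
  "motion": "0 0 0 0 0.0005 -0.001 -1;0 0 0 -0.005 0 0 -1;0 0 0 -0.005 0 0 -1;0 0 0 0 0 0 -1;0 0 0 0 0 0 -1"
}}

```text
time: 54.5
tool_pos: [477.5, 175.2, 103.6]
eef_rot: [-0.0, 0.701, 0.713, -0.0]
contact_force: [1.0, -0.9, -0.4]
finger_gap: 17.6
grip_force: 39.8
```

Emit:
{"op": "jog_arm", "data": {
  "motion": "0 0 0 -0.005 0 0 -1;0 0 0 -0.005 0 0 -1;0 0 0 0 0 0 -1;0 0 0 0 0 0 -1"
}}

```text
time: 55.0
tool_pos: [477.8, 165.3, 103.6]
eef_rot: [0.0, 0.701, 0.713, -0.0]
contact_force: [0.1, 0.3, -0.6]
finger_gap: 17.4
grip_force: 39.8
```

Emit:
{"op": "jog_arm", "data": {
  "motion": "0 0 0 -0.004 0 0 -1;0 0 0 -0.003 0 0 -1;0 0 0 0 0 0 -1"
}}

```text
time: 55.38
tool_pos: [478.0, 158.1, 103.6]
eef_rot: [0.0, 0.701, 0.713, -0.0]
contact_force: [0.1, -0.5, -0.5]
finger_gap: 17.5
grip_force: 39.8
```

Emit:
{"op": "jog_arm", "data": {
  "motion": "0 0 0 -0.002 0 0 -1;0 0 0 -0.001 0 0 -1;0 0 0 0 0 0 -1"
}}

```text
time: 55.75
tool_pos: [478.1, 155.4, 103.7]
eef_rot: [0.0, 0.701, 0.713, 0.0]
contact_force: [0.2, 0.1, 0.0]
finger_gap: 17.7
grip_force: 39.8
```

Emit:
{"op": "jog_arm", "data": {
  "motion": "0 0 0 -0.002 0 0 -1;0 0 0 -0.001 0 0 -1;0 0 0 0 0 0 -1"
}}

```text
time: 56.12
tool_pos: [478.3, 155.3, 103.9]
eef_rot: [-0.002, 0.702, 0.713, 0.002]
contact_force: [-0.3, 9.1, -0.2]
finger_gap: 17.8
grip_force: 39.8
```

The pin is seated: it stopped at the predicted position with 9 N on it. Releasing and retreating.

Emit:
{"op": "jog_arm", "data": {
  "motion": "0 0 0 0.003 0 0 -1;0 0 0 0 0 0 -0.3;0 0 0 0 0 0 -0.1;0 0 0 0 0 0 -0.1;0 0 0 0 0 -0.02 -0.1;0 0 0 0 0 -0.04 -0.1;0 0 0 0 0 -0.05 -0.1;0 0 0 0.05 -0.02 -0.04 0;0 0 0 0.055 -0.02 0 0;0 0 0 0.055 -0.02 0 0"
}}

```text
time: 57.38
tool_pos: [416.5, 312.1, 251.8]
eef_rot: [0.0, 0.701, 0.713, 0.001]
contact_force: [0.9, 0.3, -1.2]
finger_gap: 47.2
grip_force: 0.0
```

Emit:
{"op": "jog_arm", "data": {
  "motion": "0 0 0 0.05 -0.03 0 0;0 0 0 0.05 -0.03 0 0;0 0 0 0 0 0 0;0 0 0 0 0 0 0"
}}

```text
time: 57.88
tool_pos: [355.0, 409.4, 250.7]
eef_rot: [0.001, 0.701, 0.713, -0.0]
contact_force: [0.6, -0.2, 0.4]
finger_gap: 47.1
grip_force: 0.0
```

```bash
python3 -c "
from h import *
c,n,im=lidz();print(c,n)
V,U=np.mgrid[0:384,0:512]; D=im['depth'];R=np.array(im['R']);t=np.array(im['t'])
S=(np.stack([(U-im['cx'])/im['fx']*D,(V-im['cy'])/im['fy']*D,D],-1)-t)@R
c=im['color'].astype(int); r=(c[...,0]>130)&(c[...,1]<70)&(c[...,2]<80)&(abs(S[...,0]-478)<40)&(abs(S[...,1]-155)<50)
print('knob',r.sum(),np.median(S[r],0).round(1),np.percentile(S[r],[3,97],0).round(0).tolist())
m=(abs(S[...,0]-480)<130)&(abs(S[...,1]+440)<45)&(S[...,2]>28)&(S[...,2]<80); print('pole',m.sum(),np.percentile(S[m],[2,50,98],0).round(0).tolist())
"
```

```text
[3.600000e-03 1.000000e-03 1.392538e+02] 4340
knob 39 [478.2 155.5 114.5] [[470.0, 146.0, 16.0], [487.0, 165.0, 121.0]]
pole 396 [[380.0, -463.0, 29.0], [469.0, -445.0, 39.0], [603.0, -436.0, 44.0]]
```

```bash
python3 -c "
from bench import arm
print(arm.finish_job())"
```

```text
the job is handed in; nothing more can be done
None
```

The job is handed in at about 58 s: by my measurements the three jars are in their cells, the hatch is shut, the pole lies on the board and the pin is fully home, though no verdict came back. I viewed 15 pictures, one over the limit of 14.

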